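# Set the stops and load circuit boards square on the fixture

## Robot

A 7-joint arm with a two-finger parallel gripper is mounted at the origin on the work surface. World frame = base frame: x ahead of the robot, y to its left, z up, the work surface at z = 0. Lengths are in mm, angles in rad, forces in N, time in s.
With the tool pointing down it reaches from about 425 to 875 mm from the base axis. Payload 8.4 kg.
Tool frame: the origin (TCP) lies between the finger pads, 19 mm behind the fingertips; this is the grasp point; z points along the fingers, y is the line along which they close (so a half turn about z gives the same grasp; the last joint's range is limited). The gripper opens to 87 mm and grips with 3 to 60 N. Pads are 19 mm wide; open, the fingers measure 117 mm over their backs; the gripper's body (75 mm by 190 mm) begins 51 mm behind the grasp point.
Start: joints at [1.071, 0.333, 0.04, 1.465, -0.013, 1.343, -0.059], TCP at [253.576, -598.468, 241.246] pointing down, gripper open.
Joint ranges: [-2.58, 2.58], [-0.38, 2.09], [-1.3, 1.39], [0.25, 2.4], [-1.5, 4.64], [0.08, 2.09], [-2.65, 2.65]. Speed limits (rad/s): [2.22, 2.22, 2.79, 2.79, 3.14, 3.14, 3.14].

## Interface

Orientations are given as a unit quaternion [w, x, y, z].
In Python, from workcell import state, read_camera, calibration, bot, spotter gives the robot as it stands.
- The arm moves only by the tool move_arm, never from a script. Its argument "commands" is a list of rows, each a list of 7 numbers: the shift along the tool's x, y, z in units of 75 cm (1.0 is 75 cm), then the turn, a rotation vector about the tool's x, y, z in units of pi rad (1.0 is pi rad), then the opening, from -1 (shut) to 1 (fully open). In form: [[x, y, z, wx, wy, wz, jaw], ...]. A call has exactly 10 rows; each row shifts and turns the commanded pose from where the row before left it, along the tool's axes as they then stand; what a row does not reach is not made up. A row lasts 1/8 s, in which the tool goes at most 62.5 mm and 10.7 degrees, less where a joint would pass 70% of its speed; a pose out of reach is approached as far as the arm can. A call with a number of a shift or a turn outside -1 to 1 is refused whole. A call with a gripper value outside its range is refused whole. The fingers move at their own pace and stop on an object; "force" is the grip in N (left out, the last holds). Time passes only in rows, so rows that do not move let the fingers close, or fill a call up. It gives the time, the measured TCP pose, the force, the opening and the grip force at its end, in the units of the state.
- state(): the state, without advancing time (a new reading comes with each control period).
- read_camera(name): name is "side" or "top" or "wrist"; returns the picture (400x640x3 uint8, red, green, blue); there is no depth.
- calibration(name): a dict with "fovy" (degrees; the focal length in pixels is half the picture's height over the tangent of half this angle, whatever the lens; pixels are square), "cx", "cy" (the principal point, pixels), "D" ([k1, k2, p1, p2, k3] as OpenCV has them; the pictures are not rectified), "origin" and "rotation" of the camera in the world. Camera axes: x right, y down, z forward; pixel columns grow to the right and rows downward; lengths in mm; the calibration is good to about 2 mm. A picture is of the moment at which its call begins: read the wrist's pose just before it. calibration takes no time and is no camera call; for the wrist camera it gives the pose at the moment of the call.
- bot.hand_in(): hands the job in; it is judged then, once.
Trained networks look in the newest picture that a camera, given by its name, has taken for a name from the list of things; names that differ only in an ending like _2 or _b are one class to them, and where a whole thing is asked for, a point or a joint stands for the part that bears it (a point fixed in the world has none). Each returns a list of dicts, best first, with "score" (0 to 1); they miss things now and then, are a little off and sometimes report something else, mostly with a low value. They report only what shows in the picture. A call takes as long as a camera call. They do not tell look-alikes from the thing itself.
- spotter.find_in(target, camera): "at" ([x, y, z] in mm, in world coordinates, good to about 4 mm: the middle of the surface that is visible of it).
- spotter.regions_of(target, camera): "mask" (400x640 bool, what is visible of it).
- spotter.pinpoint(target, camera): "at" ([x, y, z] in mm, in world coordinates, good to about 4 mm: a listed point, or the origin of a listed thing).
The state is a dict: "clock": time; "qpos": joint angles; "dq": joint speeds; "joint_torque": joint torques, N m; "ee_pos": TCP position; "eef_rot": TCP orientation; "ft_force": force on the tool from outside, world axes, zero at the start; "moment": the same for the moment, N m; "width": finger opening in mm; "grip_force": force on a finger pad.
Only numpy, scipy, OpenCV 4.12 (cv2) and the standard library are available. Lean on these libraries where they do the work, as an engineer would, in place of code of your own. Each camera call takes 0.05 s, during which the arm holds its last target. There are 200 camera calls.

## Task

First turn the fixture's black knob until the red pointer stands at the yellow mark. Then lift every blue circuit board out of the clear tray and lay it flat on the fixture, one board to each blue stop (any of them), pushed home and square: a short edge flush against the back fence and a long edge flush against the stop's face on the knob side. Last, throw the red lever fully over towards the fence to signal that the fixture is ready, with the pointer still at the mark; leave the bowl, bottle and screwdriver where they are.

Things in the scene. Friction and masses are not known exactly. Their poses are not given: they have to be found in the camera images.
- fixture: Fixed aluminium plate 190 (x) x 510 (y) x 12 mm; boards lie on its top. Origin on the table under it; +x points to the back fence, +y along the fence away from the knob. Fence: dark steel bar along y, working face at x = 60 mm, top 24 mm above the table. On it slides (along y) a steel stop bar, top 32 mm, carrying four blue stops 100 mm apart.
- knob (a joint): Angle (rad) of the black knob: 0 as built, grows clockwise seen from above, range 0 to 4.4. Rack and pinion: +1 rad moves stop bar, stops and pointer 10 mm towards the fixture's +y. Stiff (about 0.25 N m); stays where it is left. Its raised bar grip lies along the fixture's x at 0.
- knob_grip (a point): On the knob's axis, at the height to grip the bar (the TCP may go here, fingers closing across the bar). The knob is 48 mm across.
- pointer (a point): Tip of the thin red pointer carried on the stop bar, 34 mm above the table, over the white scale. Axes as the fixture's.
- mark: Fixed yellow mark on the white scale behind the fence, 10 mm high, narrow end towards the pointer. Origin at the foot of its narrow end, 24 mm above the table; axes as the fixture's. The pointer is set when its tip has the same fixture y as this origin.
- lever (a joint): Red toggle lever at the front of the fixture's knob end: 0 leaning towards the fixture's -x (not ready), about 1.0 rad leaning to +x (ready). It starts at 0 to 0.2 and stays where it is left; over means above 0.85.
- lever_tip (a point): Centre of the lever's red ball (26 mm across), 60 mm from the pivot. The pivot lies along the fixture's y at fixture x = -55, y = -215 mm, 34 mm above the table; the grey block round it is 70 (x) x 50 (y) mm, its top 37 mm above the table. Upright at 0.5 rad.
- tray: Fixed clear plastic tray 212 (x) x 192 (y) mm with 2 x 2 pockets, each 86 (x) x 66 (y) mm and 10 mm deep; pocket floors 4 mm above the table, wall tops 14 mm. Origin at the middle of the underside; pocket centres at x = +-49, y = +-43 mm.
- corner0 (a point): Corner 0 (0 nearest the knob), on the plate's top, where the fence's face meets the working (-y) face of stop 0; moves with the bar. Axes as the fixture's. The stop is 10 mm wide, 60 mm long towards -x, top 22 mm above the table (32 mm in the 10 mm next the fence). A board home here has its origin at x = -40, y = -30, z = 0 mm.
- corner1 (a point): Corner 1 (0 nearest the knob), on the plate's top, where the fence's face meets the working (-y) face of stop 1; moves with the bar. Axes as the fixture's. The stop is 10 mm wide, 60 mm long towards -x, top 22 mm above the table (32 mm in the 10 mm next the fence). A board home here has its origin at x = -40, y = -30, z = 0 mm.
- corner2 (a point): Corner 2 (0 nearest the knob), on the plate's top, where the fence's face meets the working (-y) face of stop 2; moves with the bar. Axes as the fixture's. The stop is 10 mm wide, 60 mm long towards -x, top 22 mm above the table (32 mm in the 10 mm next the fence). A board home here has its origin at x = -40, y = -30, z = 0 mm.
- corner3 (a point): Corner 3 (0 nearest the knob), on the plate's top, where the fence's face meets the working (-y) face of stop 3; moves with the bar. Axes as the fixture's. The stop is 10 mm wide, 60 mm long towards -x, top 22 mm above the table (32 mm in the 10 mm next the fence). A board home here has its origin at x = -40, y = -30, z = 0 mm.
- board0: Loose blue circuit board 80 (x) x 60 (y) x 6 mm, 0.16 kg, with a black finned heat sink on top in the middle: 46 (x) x 34 (y) mm, from 6 to 36 mm above the underside. Origin at the centre of the underside. May be absent (None).
- board1: Loose blue circuit board 80 (x) x 60 (y) x 6 mm, 0.16 kg, with a silver aluminium finned heat sink on top in the middle: 46 (x) x 34 (y) mm, from 6 to 36 mm above the underside. Origin at the centre of the underside. May be absent (None).
- board2: Loose blue circuit board 80 (x) x 60 (y) x 6 mm, 0.16 kg, with a copper finned heat sink on top in the middle: 46 (x) x 34 (y) mm, from 6 to 36 mm above the underside. Origin at the centre of the underside. May be absent (None).
- board3: Loose blue circuit board 80 (x) x 60 (y) x 6 mm, 0.16 kg, with a green finned heat sink on top in the middle: 46 (x) x 34 (y) mm, from 6 to 36 mm above the underside. Origin at the centre of the underside. May be absent (None).
- bowl: White ceramic bowl, 90 mm across, 35 mm high; a bystander. Origin under its centre.
- bottle: White bottle with red cap, 56 mm across, 130 mm high; a bystander. Origin under its centre.
- screwdriver: Yellow-handled screwdriver, 180 mm long, lying; a bystander.
Not all that is in view belongs to the job. Leave any pink or purple look-alike of the board0 alone. Leave any pink or purple look-alike of the board1 alone.

How it is judged:
By the outcome, as a careful person would: the job done as asked, in the order asked, and still so for the second after the job is handed in, with the robot touching nothing.
Of board0, board1, board2, board3 only 3 to 4 are there at a start; the rules pass over those that are not, and their reading is None.
At some moment in a run one of board0, board1, board2, board3 may be knocked a few centimetres aside while the robot is not near it.
Once in a run the grip may slacken for a moment while it holds something.
It also fails if it takes over 210 s, if anything falls off the work surface, if the arm or the gripper's body presses on something with over 40 N, if the wrist force passes 120 N, or if a joint passes its speed limit or range.

## Working session

There is one attempt and no reset: what is moved stays moved. The work goes in short steps, Python scripts to look and compute and a tool call to move; the robot and the scene stay as the last step left them, time stands still between calls to the robot, and variables do not carry over. Pictures are saved under pics/ and viewed, at most 14 in all, crops included, and the job is handed in when it is done.

Besides the shell and the picture viewer there is one more tool, called as name([rows], argument=value, ...), one row to a line, values as JSON. move_arm: Moves the arm, as the interface text tells. Shifts and turns lie within -1 to 1; 1 stands for 75 cm of shift or pi rad of turn. Its arguments: {"type":"object","properties":{"commands":{"type":"array","items":{"type":"array","items":{"type":"number"}}},"force":{"type":"number"}},"required":["commands"]}

```bash
mkdir -p pics; ls; python3 - <<'E'
from workcell import state, read_camera, calibration, bot, spotter
import cv2
s=state();print({k:s[k] for k in('clock','ee_pos','eef_rot','width')})
for n in('top','side'):
    cv2.imwrite(f'pics/{n}0.png',read_camera(n)[:,:,::-1]);c=calibration(n);print(n,c)
    for t in ['fixture','knob_grip','pointer','mark','lever_tip','tray','corner0','corner1','corner2','corner3','board0','board1','board2','board3','bowl','bottle']:
        print(t,[(round(d['score'],2),[round(float(v)) for v in d['at']]) for d in spotter.pinpoint(t,n)][:3])
E
```

```text
pics
{'clock': 0.0, 'ee_pos': array([ 253.41498693, -598.08959581,  240.33981173]), 'eef_rot': array([-7.90418976e-04,  9.79990277e-01,  1.99043705e-01, -1.87171236e-04]), 'width': 87.247393007203}
top {'fovy': 45.552124407315986, 'cx': 322.9107675910562, 'cy': 203.02909418977907, 'D': array([-0.12331896,  0.        ,  0.        ,  0.        ,  0.        ]), 'origin': array([ 355.9832984 , -114.06656914, 1488.16156082]), 'rotation': array([ 0.0445177 , -0.70580864,  0.70607455, -0.03620849])}
fixture [(0.84, [513, 206, -5]), (0.28, [428, -329, 3])]
knob_grip [(0.71, [607, 14, 48]), (0.67, [543, 321, 10]), (0.41, [568, 225, 13])]
pointer [(0.89, [602, 210, 36])]
mark [(0.19, [751, -139, -3])]
lever_tip [(0.54, [478, -26, 88])]
tray [(0.76, [485, -289, -2])]
corner0 [(0.96, [592, 125, 12]), (0.77, [524, 422, 10]), (0.72, [565, 225, 13])]
corner1 [(0.96, [592, 125, 12]), (0.77, [524, 422, 10]), (0.72, [565, 225, 13])]
corner2 [(0.96, [592, 125, 12]), (0.77, [524, 422, 10]), (0.72, [565, 225, 13])]
corner3 [(0.96, [592, 125, 12]), (0.77, [524, 422, 10]), (0.72, [565, 225, 13])]
board0 [(
[... 1055 characters left out ...]
, 12]), (0.8, [523, 420, 17])]
corner1 [(0.92, [593, 130, 11]), (0.9, [544, 324, 12]), (0.8, [523, 420, 17])]
corner2 [(0.92, [593, 130, 11]), (0.9, [544, 324, 12]), (0.8, [523, 420, 17])]
corner3 [(0.92, [593, 130, 11]), (0.9, [544, 324, 12]), (0.8, [523, 420, 17])]
board0 [(0.92, [437, -240, 2]), (0.79, [465, -620, -3]), (0.71, [432, -322, 0])]
board1 [(0.92, [437, -240, 2]), (0.79, [465, -620, -3]), (0.71, [432, -322, 0])]
board2 [(0.92, [437, -240, 2]), (0.79, [465, -620, -3]), (0.71, [432, -322, 0])]
board3 [(0.92, [437, -240, 2]), (0.79, [465, -620, -3]), (0.71, [432, -322, 0])]
bowl [(0.68, [747, -144, 0]), (0.52, [510, 205, 3]), (0.51, [432, -326, 1])]
bottle [(0.96, [720, -303, 1])]
```

View pics/top0.png

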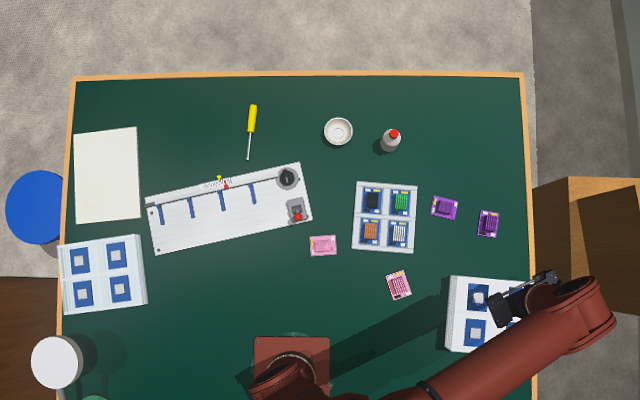

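View pics/side0.png

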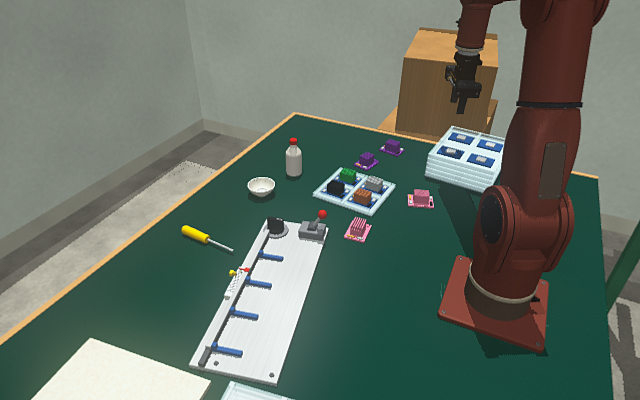

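Top view: the tray at about (385,217) holds black (370,200), green (401,202), copper (370,232) and silver (398,233) boards. These are the blue ones. The pink and purple look-alikes lie outside the tray at (323,245), (399,285), (444,207) and (488,222). The knob is at (287,177), the lever at (297,213) and the pointer and mark near (222,183).

```bash
cat > h.py <<'E'
import numpy as np, cv2
from scipy.spatial.transform import Rotation as R
from workcell import state, read_camera, calibration, bot, spotter
def rot(q): q=np.asarray(q); return R.from_quat([q[1],q[2],q[3],q[0]])
def K(c):
    f=200/np.tan(np.radians(c['fovy'])/2); return np.array([[f,0,c['cx']],[0,f,c['cy']],[0,0,1]])
def px2w(c,px,z):
    u=cv2.undistortPoints(np.array(px,float).reshape(-1,1,2),K(c),c['D']).reshape(-1,2)
    d=rot(c['rotation']).apply(np.c_[u,np.ones(len(u))]); o=np.array(c['origin'])
    return o+d*((z-o[2])/d[:,2])[:,None]
def w2px(c,p):
    r=rot(c['rotation']).inv(); v=r.apply(np.array(p,float).reshape(-1,3)-c['origin'])
    return cv2.projectPoints(v,np.zeros(3),np.zeros(3),K(c),c['D'])[0].reshape(-1,2)
def snap(n,f,crop=None,k=1):
    c=calibration(n); im=read_camera(n)
    cv2.imwrite('pics/full_'+f,im[:,:,::-1])
    if crop: x0,y0,x1,y1=crop; im=im[y0:y1,x0:x1]
    cv2.imwrite('pics/'+f,cv2.resize(im,None,fx=k,fy=k,interpolation=cv2.INTER_CUBIC)[:,:,::-1]); return c
def yaw(s=None):
    s=s or state(); x=rot(s['eef_rot']).apply([1,0,0]); return np.arctan2(x[1],x[0])
def go(pos,yw=None,s=None):
    """total command (units) to reach pos with tool down and tool-x at yaw yw"""
    s=s or state(); r=rot(s['eef_rot']); 
    if yw is None: yw=yaw(s)
    t=R.from_euler('z',yw)*R.from_euler('x',np.pi)
    sh=r.inv().apply(np.array(pos)-s['ee_pos']); tu=(r.inv()*t).as_rotvec()
    print('now',s['ee_pos'].round(1),'yaw',round(yaw(s),3),'t',s['clock'],'| shift mm',sh.round(1),'units',(sh/750).round(4),'turn units',(tu/np.pi).round(4),
      'minrows',int(np.ceil(max(np.linalg.norm(sh)/60,np.degrees(np.linalg.norm(tu))/10.5))))
E
python3 - <<'E'
from h import *
s=state();c=calibration('wrist');r=rot(s['eef_rot'])
print('cam in tool',r.inv().apply(c['origin']-s['ee_pos']).round(1),(r.inv()*rot(c['rotation'])).as_matrix().round(3),c['fovy'],c['D'],c['cx'],c['cy'])
from h import cv2
for n,z in(('top',0),):
    im=cv2.imread(f'pics/{n}0.png')
    a=cv2.resize(im[150:265,140:320],None,fx=4,fy=4,interpolation=cv2.INTER_CUBIC)
    cv2.imwrite('pics/c1.png',a)
go([560,100,330],0.225)
E
```

```text
cam in tool [  71.5    0.3 -144.1] [[ 0.001 -0.965 -0.262]
 [ 1.     0.001  0.001]
 [-0.001 -0.262  0.965]] 64.56570291897958 [-0.06094425  0.          0.          0.          0.        ] 323.91292026346474 196.8521842352156
now [ 253.6 -598.5  241.3] yaw 0.401 t 1.7 | shift mm [ 554.7 -523.6  -88.8] units [ 0.7395 -0.6981 -0.1183] turn units [-0.     0.     0.056] minrows 13
```

View pics/c1.png

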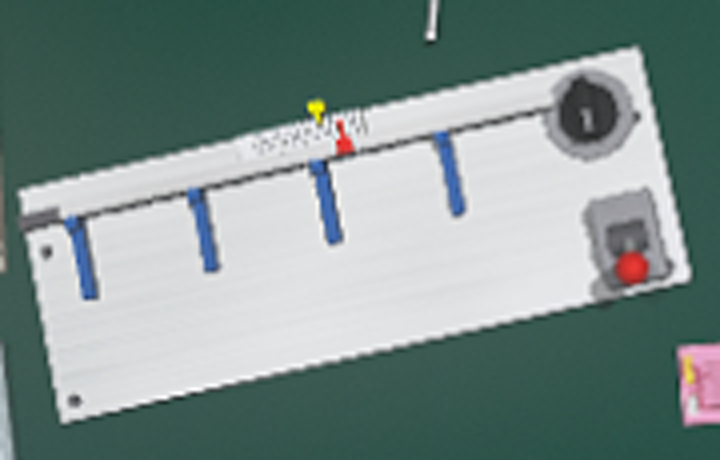

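Crop: the pointer tip is at about (340,125) and the mark at (318,115). The pointer therefore has to move roughly 15–18 mm towards +y, with the knob turned clockwise. Moving to view from above.

move_arm([
  [0.02,-0.02,-0.013,0,0,0,1],
  [0.04,-0.038,-0.013,0,0,0,1],
  [0.042,-0.039,-0.013,0,0,0,1],
  [0.042,-0.039,-0.013,0,0,0,1],
  [0.042,-0.039,-0.013,0,0,0,1],
  [0.042,-0.039,-0.013,0,0,0,1],
  [0.042,-0.039,-0.013,0,0,0,1],
  [0.042,-0.039,-0.013,0,0,0,1],
  [0.042,-0.039,-0.014,0,0,0,1],
  [0.042,-0.039,0,0,0,0,1],
])

```text
clock: 2.95
ee_pos: [419.4, -224.6, 331.4]
eef_rot: [0.001, 0.98, 0.2, 0.001]
ft_force: [0.8, 0.5, -0.4]
width: 86.9
grip_force: 0.0
```

move_arm([
  [0.042,-0.039,0,0,0,0,1],
  [0.042,-0.039,0,0,0,0,1],
  [0.042,-0.039,0,0,0,0,1],
  [0.042,-0.039,0,0,0,0,1],
  [0.042,-0.039,0,0,0,0,1],
  [0.042,-0.039,0,0,0,0,1],
  [0.042,-0.039,0,0,0,0,1],
  [0.042,-0.039,0,0,0,0.028,1],
  [0,0,0,0,0,0.028,1],
  [0,0,0,0,0,0,1],
])

```text
clock: 4.2
ee_pos: [558.9, 87.9, 330.2]
eef_rot: [0.0, 0.994, 0.113, 0.0]
ft_force: [0.9, 0.6, 0.1]
width: 87.0
grip_force: 0.0
```

```bash
python3 - <<'E'
from h import *
c=snap('wrist','w1.png'); print(state()['ee_pos'],yaw())
for t in ['knob_grip','pointer','mark','lever_tip','corner0']:
    print(t,[(round(d['score'],2),d['at'].round(1) if hasattr(d['at'],'round') else d['at'], w2px(c,d['at']).round()) for d in spotter.pinpoint(t,'wrist')][:4])
E
```

```text
[558.98304218  87.15990086 330.22142533] 0.22734296337426724
knob_grip [(0.64, [609.4, 15.0, 49.9], array([[385., 141.]]))]
pointer [(0.67, [603.2, 210.6, 32.9], array([[243., 112.]])), (0.49, [592.5, 126.2, 13.5], array([[303., 133.]]))]
mark [(0.6, [593.3, 226.1, 22.5], array([[232., 117.]])), (0.46, [525.4, -336.7, 5.3], array([[567., 239.]]))]
lever_tip [(0.82, [480.4, -23.5, 87.1], array([[392., 246.]])), (0.54, [526.4, 415.7, 12.0], array([[103., 134.]]))]
corner0 [(0.82, [567.3, 225.3, 12.1], array([[232., 135.]])), (0.79, [546.0, 322.1, 13.7], array([[165., 135.]])), (0.76, [523.1, 415.2, 11.0], array([[104., 136.]])), (0.7, [593.2, 125.0, 13.5], array([[304., 133.]]))]
```

View pics/w1.png

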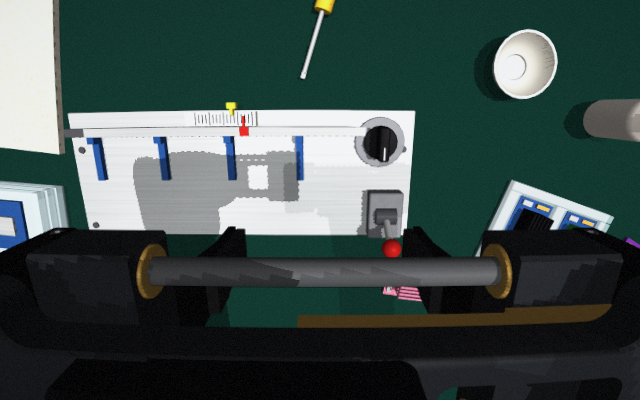

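Wrist view: the knob is at (381,142) with its grip bar vertical, so its angle is about 0. The pointer tip is at (243,117), the mark at (231,112), the lever ball at (392,248) and the stops at (299,155), (231,155), (164,155) and (97,155).

```bash
python3 - <<'E'
from h import *
s=state();c=calibration('wrist');print(s['qpos'].round(3))
P=px2w(c,[(69,114),(415,111),(408,236)],12);print(P.round(1))
d=P[0]-P[1];a=np.arctan2(-d[0],d[1]);print('len',np.linalg.norm(d),np.linalg.norm(P[1]-P[2]),'yaw',a)
im=cv2.imread('pics/full_w1.png')
cv2.imwrite('pics/c2.png',cv2.resize(im[90:190,210:430],None,fx=3.6,fy=3.6,interpolation=cv2.INTER_CUBIC))
E
```

```text
[ 0.287  0.177 -0.596  1.507  0.099  1.488 -1.656]
[[546.5 469.   12. ]
 [659.3 -24.6  12. ]
 [474.4 -69.9  12. ]]
len 506.27828172369027 190.39809451985658 yaw 0.22474603927941775
```

View pics/c2.png

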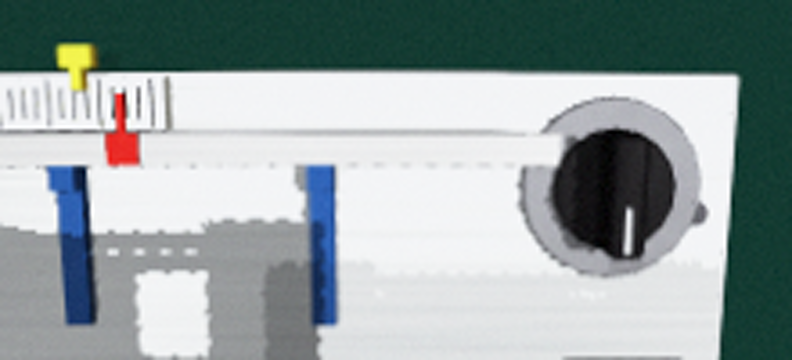

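```bash
python3 - <<'E'
from h import *
s=state();c=calibration('wrist')
a=.225;F=R.from_euler('z',a)
f=lambda p:F.inv().apply(p).round(1)
cr=lambda x,y:(210+x/3.6,90+y/3.6)
o=px2w(c,[(69,114),(415,111),(408,236)],12)
# plate centre from corners: (95,255),(95,-255),(-95,-255)
off=(o-F.apply([[95,255,12],[95,-255,12],[-95,-255,12]]));print('origin est',off.round(1))
O=off.mean(0);O[2]=0
g=lambda px,z:(f(px2w(c,[px],z)-O))
print('pointer',g(cr(119,94),34),'mark',g(cr(78,90),24),g(cr(78,88),34))
for z in(14,20,30):print('ring',z,g(cr(610,186),z),px2w(c,[cr(610,186)],z))
for z in(45,55,60):print('knob',z,g(cr(614,192),z),px2w(c,[cr(614,192)],z))
print('stop faces', g((303,160),22), g(cr(338,240),22),g(cr(93,240),22))
print('stopbar end',g(cr(563,150),32),g(cr(563,165),32),g(cr(563,134),32))
print('spot',f(np.array([[609,15,50],[600,17,52],[607,14,48],[480.4,-23.5,87],[603,210.6,33],[593.2,125,12],[546,322,13],[523,415,11],[567.3,225.3,12]])-O))
for d in (-25,25):
    go([607,15,130],.225+np.pi)
E
```

```text
origin est [[510.7 199.2   0. ]
 [509.8 202.8   0. ]
 [510.1 199.8   0. ]]
pointer [[ 88.  -13.5  34. ]] mark [[89.5  4.9 24. ]] [[90.3  2.  34. ]]
ring 14 [[  51.6 -203.4   14. ]] [[605.90920632  13.84372539  14.        ]]
ring 20 [[  52.2 -202.4   20. ]] [[606.21280103  14.99127802  20.        ]]
ring 30 [[  53.1 -200.6   30. ]] [[606.71879222  16.90386575  30.        ]]
knob 45 [[  52.3 -199.6   45. ]] [[605.66662571  17.71719367  45.        ]]
knob 55 [[  53.2 -197.8   55. ]] [[606.21481883  19.67767812  55.        ]]
knob 60 [[  53.7 -196.9   60. ]] [[606.48891538  20.65792035  60.        ]]
stop faces [[ 26.  -93.2  22. ]] [[ 30.8 -94.6  22. ]] [[31.1  3.4 22. ]]
stopbar end [[  66.9 -181.7   32. ]] [[  61.2 -181.8   32. ]] [[  72.9 -181.5   32. ]]
spot [[  54.9 -203.    50. ]
 [  46.6 -199.    52. ]
 [  52.7 -203.5   48. ]
 [ -79.  -211.8   87. ]
 [  92.7  -11.    33. ]
 [  64.   -92.2   12. ]
 [  62.   110.3   13. ]
 [  60.3  206.1   11. ]
 [  61.2   11.3   12. ]]
now [559.4  86.2 330. ] yaw 0.225 t 4.5 | shift mm [ 30.5  80.  200.1] units [0.0407 0.1066 0.2667] turn units [-1.000e-04 -2.000e-04  9.999e-01] minrows 18
now [559.4  86.2 330. ] yaw 0.225 t 4.5 | shift mm [ 30.5  80.  200.1] units [0.0407 0.1066 0.2667] turn units [-1.000e-04 -2.000e-04  9.999e-01] minrows 18
```

move_arm([
  [0.008,0.021,0.05,0,0,0,0],
  [0.008,0.021,0.05,0,0,0,0],
  [0.008,0.021,0.05,0,0,0,0],
  [0.008,0.021,0.05,0,0,0,0],
  [0.008,0.021,0.05,0,0,-0.0588,0],
  [0,0,0,0,0,-0.0588,0],
  [0,0,0,0,0,-0.0588,0],
  [0,0,0,0,0,-0.0588,0],
  [0,0,0,0,0,-0.0588,0],
  [0,0,0,0,0,-0.0588,0],
])

```text
clock: 5.75
ee_pos: [606.3, 16.1, 142.3]
eef_rot: [0.0, 0.784, 0.621, -0.0]
ft_force: [0.3, 0.9, 0.0]
width: 43.4
grip_force: 0.0
```

move_arm([
  [0,0,0,0,0,-0.0588,0],
  [0,0,0,0,0,-0.0588,0],
  [0,0,0,0,0,-0.0588,0],
  [0,0,0,0,0,-0.0588,0],
  [0,0,0,0,0,-0.0588,0],
  [0,0,0,0,0,-0.0588,0],
  [0,0,0,0,0,-0.0588,0],
  [0,0,0,0,0,-0.0588,0],
  [0,0,0,0,0,-0.0588,0],
  [0,0,0,0,0,-0.0588,0],
])

```text
clock: 7.0
ee_pos: [606.3, 16.0, 142.3]
eef_rot: [0.0, -0.022, 1.0, -0.0]
ft_force: [-0.6, -0.2, 0.3]
width: 43.6
grip_force: 0.0
```

```bash
python3 - <<'E'
from h import *
s=state();print(s['qpos'].round(2),s['width'])
c=snap('wrist','w2.png')
for t in ['knob_grip','lever_tip']:
    print(t,[(round(d['score'],2),np.round(d['at'],1), w2px(c,d['at']).round()) for d in spotter.pinpoint(t,'wrist')][:4])
go([606.5,16,54],.225+np.pi)
E
```

```text
[ 0.71  0.54 -1.07  1.66  0.5   1.25  1.15] 43.57837575354571
knob_grip [(0.55, array([607.1,  18.2,  49.4]), array([[327., 207.]]))]
lever_tip []
now [606.3  16.1 142.1] yaw -3.106 t 7.15 | shift mm [-0.2 -0.2 88.1] units [-0.0003 -0.0002  0.1175] turn units [ 0.0001 -0.0001 -0.0604] minrows 2
```

View pics/w2.png

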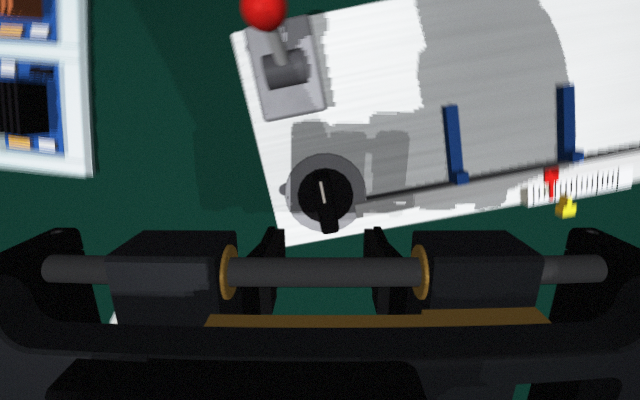

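Wrist view: knob disc centre at (325,194), its bar along the tool's x. It sits between the fingers, consistent with (606.5, 17). Descending and gripping.

move_arm([
  [0,0.001,0.02,0,0,-0.03,0],
  [0,0,0.02,0,0,-0.03,0],
  [0,0,0.03,0,0,0,0],
  [0,0,0.03,0,0,0,0],
  [0,0,0.0175,0,0,0,0],
  [0,0,0,0,0,0,-1],
  [0,0,0,0,0,0,-1],
  [0,0,0,0,0,0,-1],
  [0,0,0,0,0,0,-1],
  [0,0,0,0,0,0,-1],
], force=45)

```text
clock: 8.4
ee_pos: [606.7, 17.3, 54.7]
eef_rot: [0.0, -0.113, 0.994, -0.0]
ft_force: [0.0, -0.5, 4.8]
width: 13.6
grip_force: 45.0
```

```bash
python3 - <<'E'
from h import *
s=state();print(s['qpos'].round(2),s['width'],s['grip_force'],s['ee_pos'],s['ft_force'],yaw(s))
E
```

```text
[ 0.68  0.65 -1.04  1.73  0.62  1.13  1.25] 13.603230126188679 45.00000715255737 [606.69185728  17.28512435  54.72546191] [ 4.78564241e-04 -5.20561130e-01  4.84877260e+00] -2.914564068584776
```

move_arm([
  [0,0,0,0,0,0.051,-1],
  [0,0,0,0,0,0.051,-1],
  [0,0,0,0,0,0.051,-1],
  [0,0,0,0,0,0.051,-1],
  [0,0,0,0,0,0.051,-1],
  [0,0,0,0,0,0.051,-1],
  [0,0,0,0,0,0.051,-1],
  [0,0,0,0,0,0.051,-1],
  [0,0,0,0,0,0.051,-1],
  [0,0,0,0,0,0.051,-1],
])

```text
clock: 9.65
ee_pos: [605.6, 15.5, 54.7]
eef_rot: [0.0, 0.637, 0.771, -0.002]
ft_force: [-6.6, -5.2, 9.3]
width: 13.9
grip_force: 45.0
```

move_arm([
  [0,0,0,0,0,0,-1],
  [0,0,0,0,0,0,-1],
  [0,0,0,0,0,0,0],
  [0,0,0,0,0,0,0],
  [0,0,0,0,0,0,0],
  [0,0,-0.04,0,0,0,0],
  [0,0,-0.05,0,0,0,0],
  [0,0,-0.05,0,0,0,0],
  [0,0,0,0,0,0,0],
  [0,0,0,0,0,0,0],
])

```text
clock: 10.9
ee_pos: [606.0, 17.3, 158.5]
eef_rot: [-0.0, 0.635, 0.773, -0.0]
ft_force: [-0.3, 0.2, -1.0]
width: 43.4
grip_force: 0.0
```

```bash
python3 - <<'E'
from h import *
s=state();print(s['qpos'].round(2),s['width'],yaw(s))
F=R.from_euler('z',.225);O=np.array([510,200,0])
# camera should be over fixture (85,0): tool yaw fixture -> tcp = cam - 71.5*toolx ; view centred ahead/back
print('tcp target for yaw now'); 
y=yaw(s); x=np.array([np.cos(y),np.sin(y),0]); t=O+F.apply([88,-5,0])-x*30; t[2]=150; go(t,y)
E
```

```text
[ 0.51  0.4  -0.77  1.65  0.3   1.21 -0.13] 43.41556937772068 1.7667555106908326
tcp target for yaw now
now [606.   17.3 158.5] yaw 1.767 t 10.9 | shift mm [165.5  29.5   8.5] units [0.2206 0.0394 0.0113] turn units [-0.0002 -0.      0.    ] minrows 3
```

move_arm([
  [0.04,0.01,0,0,0,0,0],
  [0.04,0.01,0,0,0,0,0],
  [0.04,0.01,0,0,0,0,0],
  [0.04,0.01,0,0,0,0,0],
  [0.005,0,0,0,0,0,0],
  [0,0,0,0,0,0,0],
  [0,0,0,0,0,0,0],
  [0,0,0,0,0,0,0],
  [0,0,0,0,0,0,0],
  [0,0,0,0,0,0,0],
])

```text
clock: 12.15
ee_pos: [611.7, 144.3, 159.2]
eef_rot: [0.0, 0.635, 0.773, 0.0]
ft_force: [0.4, 0.5, 0.0]
width: 43.6
grip_force: 0.0
```

```bash
python3 - <<'E'
from h import *
F=R.from_euler('z',.225);O=np.array([510,200,0])
c=calibration('wrist');p=w2px(c,[O+F.apply([88,3,30])])[0];print(p,state()['ee_pos'])
x,y=int(p[0]),int(p[1]);x0=max(0,x-75);y0=max(0,y-55)
print(x0,y0);c=snap('wrist','w3.png',(x0,y0,x0+160,y0+115),5)
E
```

```text
[322.644517   100.21592336] [611.68422647 144.31064037 159.22481812]
247 45
```

View pics/w3.png

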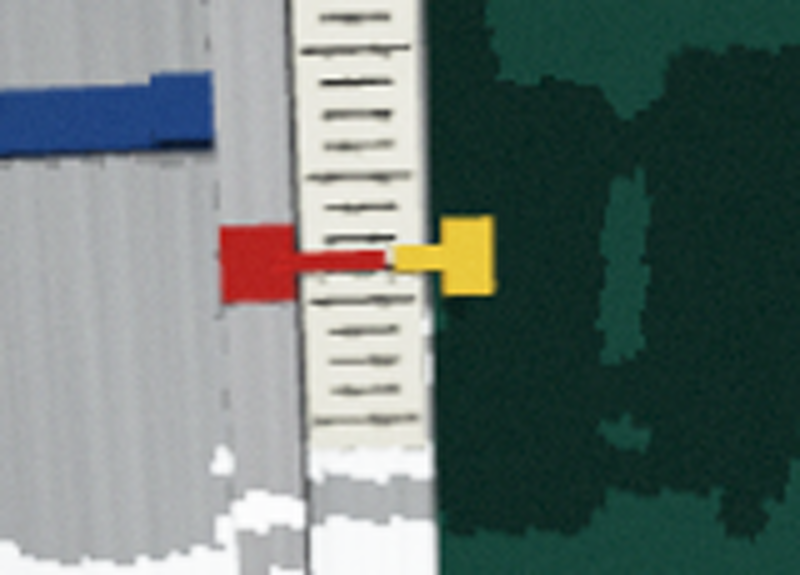

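Crop: pointer tip at (385,258) and mark's narrow end at (395,258), along the direction of the scale ticks. The pointer is on the mark to within about 0.2 mm. Next, the tray.

```bash
python3 - <<'E'
from h import *
go([525,-290,290],0.0); go([525,-290,290])
E
```

```text
now [611.7 144.4 159.2] yaw 1.766 t 12.2 | shift mm [-409.3 -169.5 -130.8] units [-0.5457 -0.226  -0.1744] turn units [ 0.     -0.      0.5623] minrows 10
now [611.7 144.4 159.2] yaw 1.766 t 12.2 | shift mm [-409.3 -169.5 -130.8] units [-0.5457 -0.226  -0.1744] turn units [0. 0. 0.] minrows 8
```

move_arm([
  [-0.02,-0.01,-0.03,0,0,0,1],
  [-0.05,-0.02,-0.03,0,0,0,1],
  [-0.06,-0.025,-0.03,0,0,0,1],
  [-0.06,-0.025,-0.03,0,0,0,1],
  [-0.06,-0.025,-0.03,0,0,0,1],
  [-0.06,-0.025,-0.0244,0,0,0,1],
  [-0.06,-0.025,0,0,0,0,1],
  [-0.06,-0.025,0,0,0,0,1],
  [-0.06,-0.025,0,0,0,0,1],
  [-0.0557,-0.021,0,0,0,0,1],
])

```text
clock: 13.45
ee_pos: [524.4, -291.7, 290.1]
eef_rot: [0.0, 0.635, 0.773, -0.0]
ft_force: [0.8, 0.7, 0.2]
width: 86.6
grip_force: 0.0
```

move_arm([
  [0,0,0,0,0,0.0562,1],
  [0,0,0,0,0,0.0562,1],
  [0,0,0,0,0,0.0562,1],
  [0,0,0,0,0,0.0562,1],
  [0,0,0,0,0,0.0562,1],
  [0,0,0,0,0,0.0562,1],
  [0,0,0,0,0,0.0562,1],
  [0,0,0,0,0,0.0562,1],
  [0,0,0,0,0,0.0562,1],
  [0,0,0,0,0,0.0562,1],
])

```text
clock: 14.7
ee_pos: [525.1, -289.7, 289.9]
eef_rot: [-0.0, 1.0, -0.002, 0.0]
ft_force: [-0.7, 0.1, 0.3]
width: 86.7
grip_force: 0.0
```

```bash
python3 - <<'E'
from h import *
c=snap('wrist','w4.png');s=state();print(s['ee_pos'],yaw(s),s['qpos'].round(2))
for t in ['board0','tray']:
    print(t,[(round(d['score'],2),np.round(d['at'],1), w2px(c,d['at']).round()) for d in spotter.pinpoint(t,'wrist')][:6])
E
```

```text
[ 525.08472191 -289.75902779  290.01673152] -0.013310620718207052 [ 0.78  0.24 -0.42  1.5   0.1   1.42 -1.23]
board0 [(0.97, array([ 537.3, -251.7,   -1.2]), array([[296., 156.]])), (0.82, array([ 514.2, -478.5,    3.1]), array([[459., 173.]])), (0.79, array([ 529.1, -337.5,    3.4]), array([[358., 162.]])), (0.79, array([396.2, -93.6,   2.7]), array([[193., 251.]])), (0.7, array([ 437.1, -237. ,    5.9]), array([[287., 226.]])), (0.67, array([ 275. , -324.4,    0.4]), array([[346., 319.]]))]
tray [(0.8, array([ 483.3, -288.9,   -1.9]), array([[323., 193.]]))]
```

View pics/w4.png

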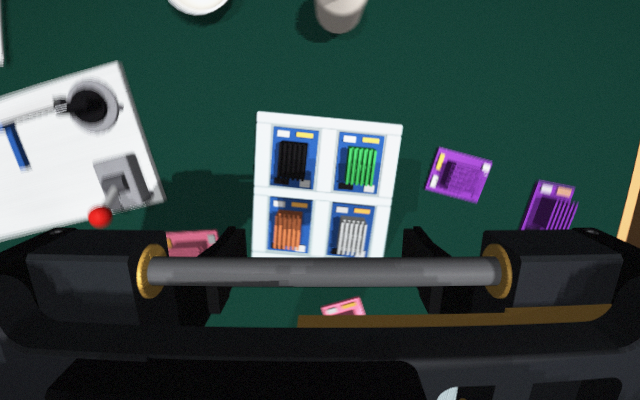

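Wrist view: the four blue boards in the tray are black (295,157), green (358,162), copper (289,228) and silver (352,234). The outside ones at (193,243), (343,307), (459,173) and (549,205) are pink or purple. Confirming with a crop and measuring poses.

```bash
cat >> h.py <<'E'
def boards(c,im,guess,z=10):
    """fit board rectangles (long axis yaw, centre) from blue pixels near guessed world points (im BGR)"""
    h=cv2.cvtColor(im,cv2.COLOR_BGR2HSV); m=cv2.inRange(h,(100,120,40),(120,255,255))
    out=[]
    for g in guess:
        v,u=np.nonzero(m); P=px2w(c,np.c_[u,v],z)[:,:2]
        k=np.linalg.norm(P-np.array(g)[:2],axis=1)<54
        (cx,cy),(w,hh),a=cv2.minAreaRect(P[k].astype(np.float32)); a=np.radians(a)
        if hh>w: a+=np.pi/2; w,hh=hh,w
        a=(a+np.pi/2)%np.pi-np.pi/2
        out.append((round(cx,1),round(cy,1),round(a,3),round(w,1),round(hh,1)))
    return out
E
python3 - <<'E'
from h import *
im=cv2.imread('pics/full_w4.png');c=calibration('wrist')
for b in boards(c,im,[(537,-251),(529,-337),(438,-240),(430,-325)]):print(b)
# heat sink tops at z=40
print(px2w(c,[(294,161),(360,167),(289,231),(352,237)],40).round(1))
print('tray corners',px2w(c,[(257,112),(402,125)],14).round(1))
cv2.imwrite('pics/c3.png',cv2.resize(im[105:265,245:410],None,fx=3.6,fy=3.6,interpolation=cv2.INTER_CUBIC))
E
```

```text
(535.4, -249.2, np.float64(-0.101), 78.8, 59.0)
(528.8, -336.6, np.float64(-0.089), 79.1, 59.3)
(439.6, -241.1, np.float64(-0.093), 79.9, 58.4)
(431.0, -327.9, np.float64(-0.103), 80.8, 58.7)
[[ 536.1 -252.8   40. ]
 [ 528.9 -335.8   40. ]
 [ 442.4 -244.3   40. ]
 [ 434.2 -328.4   40. ]]
tray corners [[ 595.6 -203.6   14. ]
 [ 580.3 -391.9   14. ]]
```

View pics/c3.png

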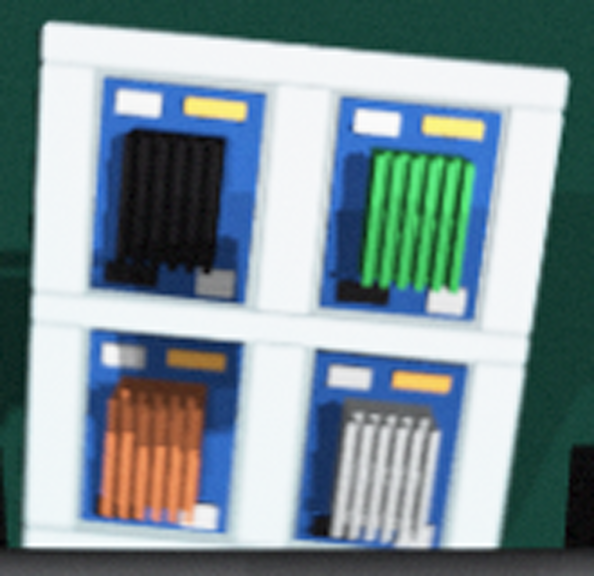

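Crop: four blue PCBs with black, green, copper and silver sinks, as listed. Working out the corner positions from the earlier close-up (w3).

```bash
python3 - <<'E'
from h import *
s=state();c=calibration('wrist');r=rot(s['eef_rot'])
tc=r.inv().apply(c['origin']-s['ee_pos']);tr=r.inv()*rot(c['rotation'])
r3=rot([0,.635,.773,0]);c3=dict(c);c3['origin']=np.array([611.68,144.31,159.22])+r3.apply(tc);q=(r3*tr).as_quat();c3['rotation']=q[[3,0,1,2]]
F=R.from_euler('z',.225);O=np.array([510,200,0])
g=lambda x,y,z:(px2w(c3,[(247+x/5,45+y/5)],z)[0].round(1),F.inv().apply(px2w(c3,[(247+x/5,45+y/5)],z)[0]-O).round(1))
print('face z22',g(20,157,22),g(140,153,22)); print('face z32',g(160,150,32),g(212,149,32)); print('far side',g(20,92,22),g(140,87,22))
print('barfront',g(213,75,32),g(216,200,32),g(226,340,32)); print('plate back edge x=95',g(425,60,24),g(438,480,12))
print('tip',g(385,258.5,34),'mark',g(395,257.5,34))
im=cv2.imread('pics/full_w3.png');v,u=np.nonzero(cv2.inRange(cv2.cvtColor(im,cv2.COLOR_BGR2HSV),(100,120,40),(120,255,255)));print('blue extents',u.min(),u.max(),v.min(),v.max())
for n,b in (('black',(535.7,-250.5)),('green',(528.9,-336.4)),('copper',(440,-242)),('silver',(432,-328))):
    print(n);go([*b,35],-.09)
E
```

```text
face z22 (array([532.3, 231.1,  22. ]), array([28.7, 25.3, 22. ])) (array([552.2, 235.5,  22. ]), array([49. , 25.2, 22. ]))
face z32 (array([556.9, 235.8,  32. ]), array([53.7, 24.4, 32. ])) (array([565.2, 237.6,  32. ]), array([62.2, 24.3, 32. ]))
far side (array([530.8, 241.4,  22. ]), array([29.5, 35.7, 22. ])) (array([550.4, 245.9,  22. ]), array([49.7, 35.7, 22. ]))
barfront (array([563.4, 248.8,  32. ]), array([62.9, 35.7, 32. ])) (array([567.2, 229.9,  32. ]), array([62.4, 16.3, 32. ])) (array([572.7, 208.2,  32. ]), array([62.9, -6. , 32. ]))
plate back edge x=95 (array([596.3, 258.9,  24. ]), array([97.3, 38.1, 24. ])) (array([613. , 190.7,  12. ]), array([ 98.3, -32. ,  12. ]))
tip (array([596.1, 226. ,  34. ]), array([89.8,  6.2, 34. ])) mark (array([597.7, 226.5,  34. ]), array([91.4,  6.3, 34. ]))
blue extents 214 295 60 191
black
now [ 525.1 -289.7  290. ] yaw 0.004 t 14.85 | shift mm [ 10.7 -39.2 255. ] units [ 0.0143 -0.0522  0.34  ] turn units [ 0.     -0.      0.0301] minrows 5
green
now [ 525.1 -289.7  290. ] yaw 0.004 t 14.85 | shift mm [  3.6  46.7 255. ] units [0.0048 0.0623 0.34  ] turn units [ 0.     -0.      0.0301] minrows 5
copper
now [ 525.1 -289.7  290. ] yaw 0.004 t 14.85 | shift mm [-84.9 -48.1 255. ] units [-0.1132 -0.0641  0.34  ] turn units [ 0.     -0.      0.0301] minrows 5
silver
now [ 525.1 -289.7  290. ] yaw 0.004 t 14.85 | shift mm [-93.3  37.9 255. ] units [-0.1244  0.0505  0.34  ] turn units [ 0.     -0.      0.0301] minrows 5
```

move_arm([
  [0.0143,-0.026,0.03,0,0,0,0.4],
  [0,-0.026,0.05,0,0,0.0301,0.4],
  [0,0,0.06,0,0,0,0.4],
  [0,0,0.06,0,0,0,0.4],
  [0,0,0.06,0,0,0,0.4],
  [0,0,0.04,0,0,0,0.4],
  [0,0,0.02,0,0,0,0.4],
  [0,0,0.02,0,0,0,0.4],
  [0,0,0,0,0,0,-1],
  [0,0,0,0,0,0,-1],
], force=35)

```text
clock: 16.1
ee_pos: [536.3, -251.1, 35.9]
eef_rot: [0.0, 0.999, -0.046, 0.001]
ft_force: [0.5, 1.2, -0.0]
width: 48.3
grip_force: 0.0
```

move_arm([
  [0,0,0,0,0,0,-1],
  [0,0,0,0,0,0,-1],
  [0,0,-0.01,0,0,0,-1],
  [0,0,-0.03,0,0,0,-1],
  [0,0,-0.05,0,0,0,-1],
  [0,0,-0.05,0,0,0,-1],
  [0,0,-0.05,0,0,0,-1],
  [0,0,0,0,0,0,-1],
  [0,0,0,0,0,0,-1],
  [0,0,0,0,0,0,-1],
])

```text
clock: 17.35
ee_pos: [534.9, -250.6, 176.0]
eef_rot: [-0.0, 0.999, -0.047, -0.001]
ft_force: [0.3, -0.4, -1.4]
width: 34.1
grip_force: 35.0
```

```bash
cat >> h.py <<'E'
FY=.225; FR=R.from_euler('z',FY); FO=np.array([510.,200,0])
def home(i,dx=0,dy=0,z=43): return FO+FR.apply([22.5+dx,24.8+100*(i-1)-30+dy,z])
E
python3 - <<'E'
from h import *
s=state();print(s['width'],s['grip_force'],s['ft_force'])
for i in range(4):print(i,home(i).round(1))
p=home(0,-8,-8,140);go(p);go(p,FY)
E
```

```text
34.06169650589212 34.999953377991915 [ 0.28903797 -0.44376619 -1.44439312]
0 [555.4 102.5  43. ]
1 [533.1 200.   43. ]
2 [510.8 297.4  43. ]
3 [488.5 394.9  43. ]
now [ 534.9 -250.6  176. ] yaw -0.093 t 17.35 | shift mm [ -17.5 -343.3   36.4] units [-0.0234 -0.4578  0.0485] turn units [-0.0003  0.0007 -0.    ] minrows 6
now [ 534.9 -250.6  176. ] yaw -0.093 t 17.35 | shift mm [ -17.5 -343.3   36.4] units [-0.0234 -0.4578  0.0485] turn units [-0.0004  0.0007 -0.1013] minrows 6
```

move_arm([
  [-0.0034,-0.03,0,0,0,0,-1],
  [-0.004,-0.06,0,0,0,0,-1],
  [-0.004,-0.075,0,0,0,0,-1],
  [-0.004,-0.075,0,0,0,0,-1],
  [-0.004,-0.075,0,0,0,0,-1],
  [-0.004,-0.075,0.015,0,0,0,-1],
  [0,-0.0678,0.0185,0,0,0,-1],
  [0,0,0.015,0,0,-0.0507,-1],
  [0,0,0,0,0,-0.0506,-1],
  [0,0,0,0,0,0,-1],
])

```text
clock: 18.6
ee_pos: [549.4, 93.8, 140.5]
eef_rot: [-0.0, 0.994, 0.112, -0.001]
ft_force: [-1.0, 0.2, -2.3]
width: 33.8
grip_force: 3.5
```

```bash
python3 - <<'E'
from h import *
s=state();print(s['width'],s['ft_force'],s['qpos'].round(2))
c=snap('wrist','w5.png',(130,40,530,290),2)
go(home(0,-8,-8,44),FY)
E
```

```text
33.7643911391495 [-1.00081941  0.16872123 -2.27268747] [ 0.34  0.3  -0.69  1.79  0.21  1.13 -1.76]
now [549.6  93.4 140.7] yaw 0.222 t 18.65 | shift mm [-0.3  0.5 96.7] units [-0.0004  0.0007  0.129 ] turn units [-0.0001  0.0002 -0.0009] minrows 2
```

View pics/w5.png

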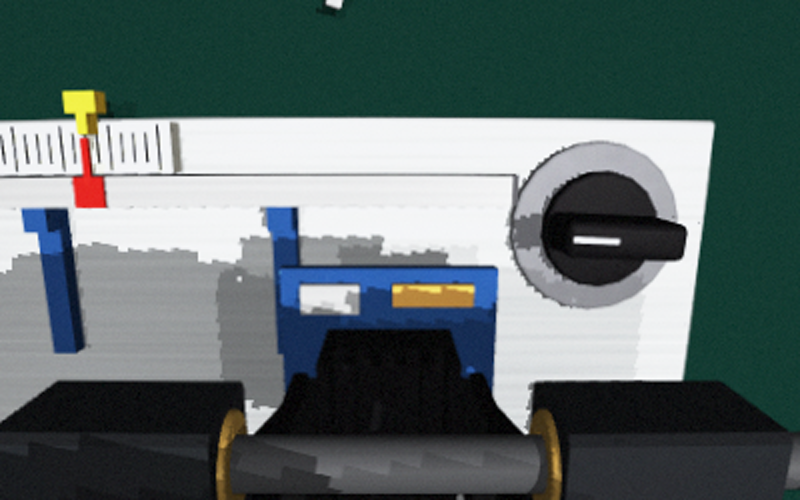

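Picture: the black board is level and square in the grip, with stop 0 at left (280,240). The pointer at (85,140) is on the mark. The grip reading dipped (3.5 N), so I'll lower partway and check.

move_arm([
  [0,0,0,0,0,0,-1],
  [0,0,0.03,0,0,0,-1],
  [0,0,0.04,0,0,0,-1],
  [0,0,0.025,0,0,0,-1],
  [0,0,0.015,0,0,0,-1],
  [0,0,0.01,0,0,0,-1],
  [0,0,0.005,0,0,0,-1],
  [0,0,0.003,0,0,0,-1],
  [0,0,0,0,0,0,-1],
  [0,0,0,0,0,0,-1],
], force=35)

```text
clock: 19.9
ee_pos: [550.5, 92.7, 45.4]
eef_rot: [0.0, 0.994, 0.112, 0.0]
ft_force: [-0.7, 0.1, -2.6]
width: 33.5
grip_force: 35.0
```

```bash
python3 - <<'E'
from h import *
s=state();print(s['width'],s['grip_force'],s['ft_force'],s['moment']);go(home(0,-8,-8,44),FY)
E
```

```text
33.53176219450141 34.99905218370259 [-0.72525297  0.13691272 -2.60254456] [0.04021025 0.07211985 0.00697162]
now [550.5  92.7  45.4] yaw 0.225 t 19.9 | shift mm [-1.  -0.4  1.4] units [-0.0014 -0.0006  0.0019] turn units [ 0.     -0.0002 -0.    ] minrows 1
```

move_arm([
  [0,0,0.0015,0,0,0,-1],
  [0,0,0.001,0,0,0,-1],
  [0.0025,0,0,0,0,0,-1],
  [0.0025,0,0,0,0,0,-1],
  [0.0025,0,0,0,0,0,-1],
  [0.0025,0,0,0,0,0,-1],
  [0.001,0,0,0,0,0,-1],
  [0.001,0,0,0,0,0,-1],
  [0,0,0,0,0,0,-1],
  [0,0,0,0,0,0,-1],
])

```text
clock: 21.15
ee_pos: [558.2, 94.4, 43.7]
eef_rot: [0.0, 0.994, 0.112, -0.001]
ft_force: [-8.5, -2.2, 10.8]
width: 33.8
grip_force: 35.0
```

move_arm([
  [0,-0.0025,0,0,0,0,-1],
  [0,-0.0025,0,0,0,0,-1],
  [0,-0.0025,0,0,0,0,-1],
  [0,-0.0015,0,0,0,0,-1],
  [0,-0.001,0,0,0,0,-1],
  [0,0,0,0,0,0,-1],
  [0,0,0,0,0,0,-1],
  [0,0,0,0,0,0,-1],
  [0,0,0,0,0,0,-1],
  [0,0,0,0,0,0,-1],
])

```text
clock: 22.4
ee_pos: [557.3, 98.2, 43.8]
eef_rot: [0.002, 0.994, 0.111, -0.001]
ft_force: [-7.1, -11.4, 11.6]
width: 33.5
grip_force: 35.0
```

```bash
cat >> h.py <<'E'
def loc():
    s=state();print('t',s['clock'],'fixture xyz',(FR.inv().apply(s['ee_pos']-FO)).round(1),'yaw',round(yaw(s),4),'F fixture',FR.inv().apply(s['ft_force']).round(1),'M',np.round(s['moment'],2),'w',round(s['width'],1),round(s['grip_force'],1))
E
python3 -c "
from h import *
loc();print(FR.inv().apply(home(0)-FO))"
```

```text
t 22.4 fixture xyz [  23.4 -109.7   43.8] yaw 0.222 F fixture [-9.5 -9.5 11.6] M [-2.44  1.29 -0.06] w 33.5 35.0
[  22.5 -105.2   43. ]
```

```bash
cat >> h.py <<'E'
def prof(im,c,xl,ys,z=18):
    p=w2px(c,FO+FR.apply([[xl,y,z] for y in ys]));out=''
    h=cv2.cvtColor(im,cv2.COLOR_BGR2HSV)
    for u,v in p:
        u,v=int(round(u)),int(round(v))
        if not(0<=u<640 and 0<=v<400): out+='?';continue
        a=h[v,u]; out+='B' if 100<=a[0]<=125 and a[1]>110 else ('k' if a[2]<60 else ('w' if a[1]<60 else 'o'))
    return out
E
python3 - <<'E'
from h import *
c=calibration('wrist');im=read_camera('wrist')[:,:,::-1].copy();cv2.imwrite('pics/full_a.png',im);print(c['origin'])
ys=np.arange(-150,-60,1)
for x in (30,36,42,48,54,58,60,62,64,66):print(x,prof(im,c,x,ys))
E
```

```text
[627.347629   114.35889908 187.80895769]
30 wwwwwwwwwwBBBkkkkBBBkkkkkkkkkkkkkkkkkkkkkkkkkkkkkkkkkkkkkkkkkBBkkkkBBBwwwwwwBBBBBBBBBBBwww
36 wwwwwwwwwwBBBBBBBBBBkkkkkkkkkBkkkkkkkkkkkkkkkkkkkkkkkkkkkkkkBBBBBBBBBBwwwwwwBBBBBBBBBBBBww
42 wwwwwwwwwwBBBBBBBBBBBBBkkBkkkkkkkkkkkkkkkkkkkkBBkkkkkkkkkkBBBBBBBBBBBBwwwwwwBBBBBBBBBBBBww
48 wwwwwwwwwwBBBBBBBBBBBBBBBBBBBBBBBBBBBBBBBBBBBBBBBBBBBBBBBBBBBBBBBBBBBBwwwwwoBBBBBBBBBBBBBB
54 wwwwwwwwwwBBBBBBwooooooooooooooooooooooBBBBBBBBBwwwwwwwwwwwwwwwwwBBBBBwwwwwwBBBBBBBBBBBBBB
58 wwwwwwwwwwBBBBBBBBBBBBBBBBBBBBBBBBBBBBBBBBBBBBBBBBBBBBBBBBBBBBBBBBBBBBwwwwwoBBBBBBBBBBBBBB
60 wwwwwwwwwwwwwwwwwwwwwwwwwwwwwwwwwwwwwwwwwwwwwwwwwwwwwwwwwwwwwwwwwwwwwwwwwwwwwwwwwwwwwwwwww
62 wwwwwwwwwwwwwwwwwwwwwwwwwwwwwwwwwwwwwwwwwwwwwwwwwwwwwwwwwwwwwwwwwwwwwwwwwwwwwwwwwwwwwwwwww
64 wwwwwwwwwwwwwwwwwwwwwwwwwwwwwwwwwwwwwwwwwwwwwwwwwwwwwwwwwwwwwwwwwwwwwwwwwwwwwwwwwwwwwwwwww
66 wwwwwwwwwwwwwwwwwwwwwwwwwwwwwwwwwwwwwwwwwwwwwwwwwwwwwwwwwwwwwwwwwwwwwwwwwwwwwwwwwwwwwwwwww
```

move_arm([
  [-0.001,0,-0.0018,0,0,0,-1],
  [0,0,0,0,0,0,-1],
  [0,-0.0015,0,0,0,0,-1],
  [0,-0.0015,0,0,0,0,-1],
  [0,-0.0015,0,0,0,0,-1],
  [0,0,0,0,0,0,-1],
  [0,0,0,0,0,0,-1],
  [0,0,0,0,0,0,-1],
  [0,0,0,0,0,0,-1],
  [0,0,0,0,0,0,-1],
])

```text
clock: 23.7
ee_pos: [555.9, 104.3, 44.4]
eef_rot: [0.0, 0.994, 0.112, -0.0]
ft_force: [0.4, -5.2, -3.3]
width: 33.5
grip_force: 35.0
```

```bash
python3 - <<'E'
from h import *
loc()
c=calibration('wrist');im=read_camera('wrist')[:,:,::-1].copy()
ys=np.arange(-150,-60,1)
for x in (36,48,56,57,58,59,60):print(x,prof(im,c,x,ys))
E
```

```text
t 23.7 fixture xyz [  23.4 -103.5   44.4] yaw 0.2243 F fixture [-0.7 -5.1 -3.3] M [-1.28  0.    0.  ] w 33.5 35.0
36 wwwwwwwwwwwwwwwwBBBBBBBBBBBkkkkkkkkkkkkkkkkkkkkkkkkkkkkkkkkkkkkkkBBBBBBBBBBBBBBBBBBBBBBoww
48 wwwwwwwwwwwwwwwwBBBBBBBBBBBBBBBBBBBBBBBBBBBBBBBBBBBBBBBBBBBBBBBBBBBBBBBBBBBBBBBBBBBBBBBBBB
56 wwwwwwwwwwwwwwwwBBBBBBwoooooooooooooooooooooooBBBBBBBBwwwwwwwwwwwwwwwwwoBBBBBBBBBBBBBBBBBB
57 wwwwwwwwwwwwwwwwBBBBBBBoooooooooooooooooooooooBBBBBBBBowwwwwwwwwwwwwwwoBBBBBBBBBBBBBBBBBBB
58 wwwwwwwwwwwwwwwwoBBBBBBBBBBBBBBBBBBBBBBBBBoBBBBBBBBBBBBBBBBBBBBBBBBBBBBBBBBBoooBBBBBBBBBBB
59 wwwwwwwwwwwwwwwwwwwwwwwwwwwwwwwwwwwwwwwwwwwwwwwwwwwwwwwwwwwwwwwwwwwwwwwwwwwwwwwwwwwwwwwwww
60 wwwwwwwwwwwwwwwwwwwwwwwwwwwwwwwwwwwwwwwwwwwwwwwwwwwwwwwwwwwwwwwwwwwwwwwwwwwwwwwwwwwwwwwwww
```

move_arm([
  [0,0,0.001,0,0,0,-1],
  [0.001,0,0,0,0,0,-1],
  [0.001,0,0,0,0,0,-1],
  [0.001,0,0,0,0,0,-1],
  [0.0005,-0.001,0,0,0,0,-1],
  [0,0,0,0,0,0,-1],
  [0,0,0,0,0,0,-1],
  [0,0,0,0,0,0,-1],
  [0,0,0,0,0,0,-1],
  [0,0,0,0,0,0,-1],
])

```text
clock: 25.0
ee_pos: [556.1, 104.4, 43.8]
eef_rot: [0.002, 0.994, 0.112, -0.003]
ft_force: [-14.3, -10.8, 14.7]
width: 33.7
grip_force: 35.0
```

```bash
python3 - <<'E'
from h import *
loc()
E
```

```text
t 25.0 fixture xyz [  23.6 -103.5   43.8] yaw 0.2238 F fixture [-16.4  -7.4  14.7] M [-2.2   2.9   0.08] w 33.7 35.0
```

move_arm([
  [0,0,0,0,0,0,-0.08],
  [0,0,0,0,0,0,-0.08],
  [0,0,0,0,0,0,-0.08],
  [0,-0.002,0,0,0,0,-0.08],
  [0,-0.002,0,0,0,0,-0.08],
  [0,-0.0015,0,0,0,0,-0.08],
  [0,0,0,0,0,0,-0.08],
  [0,0,0,0,0,0,-0.08],
  [0,0,0,0,0,0,-0.08],
  [0,0,0,0,0,0,-0.08],
])

```text
clock: 26.25
ee_pos: [558.3, 108.1, 44.0]
eef_rot: [0.001, 0.994, 0.111, 0.0]
ft_force: [1.1, -7.7, 1.4]
width: 40.1
grip_force: 4.1
```

```bash
python3 - <<'E'
from h import *
loc()
c=calibration('wrist');im=read_camera('wrist')[:,:,::-1].copy()
ys=np.arange(-150,-60,1)
for x in (36,48,56,57,58,59,60):print(x,prof(im,c,x,ys))
E
```

```text
t 26.25 fixture xyz [  26.6 -100.4   44. ] yaw 0.223 F fixture [-0.6 -7.7  1.4] M [-1.75 -0.43  0.06] w 40.1 4.1
36 wwwwwwwwwwwwwwwwoBBBBBBBBBkkkkkkkkkkkkkkkkkkkkkkkkkkkkkkkkkkkkkBkBBBBBBBBBBBBBBBBBBBBBBBww
48 wwwwwwwwwwwwwwwwoBBBBBBBBBBBBBBBBBBBBBBBBBBBBBBBBBBBBBBBBBBBBBBBBBBBBBBBBBBBBBBBBBBBBBBBBB
56 wwwwwwwwwwwwwwwwBBBBBBBoooooooooooooooooooooowBBBBBBBBwwwwwwwwwwwwwwwwwBBBBBBBBBBBBBBBBBBB
57 wwwwwwwwwwwwwwwwBBBBBBBoooooooooooooooooooooooBBBBBBBBowwwwwwwwwwwwwwwwBBBBBBBBBBBBBBBBBBB
58 wwwwwwwwwwwwwwwwwBBBBBBBooooooooooowoooooooooooooooooooooooooooooooooooooooowwoooooooooooo
59 wwwwwwwwwwwwwwwwwwwwwwwwwwwwwwwwwwwwwwwwwwwwwwwwwwwwwwwwwwwwwwwwwwwwwwwwwwwwwwwwwwwwwwwwww
60 wwwwwwwwwwwwwwwwwwwwwwwwwwwwwwwwwwwwwwwwwwwwwwwwwwwwwwwwwwwwwwwwwwwwwwwwwwwwwwwwwwwwwwwwww
```

Black board is home: flush in y with 7.7 N contact. Going back for green.

move_arm([
  [0,0.0045,0,0,0,0,-0.08],
  [0,0,-0.03,0,0,0,-0.08],
  [0,0,-0.06,0,0,0,0.4],
  [0,0,-0.06,0,0,0,0.4],
  [0,0,-0.05,0,0,0.0503,0.4],
  [0,0,0,0,0,0.0503,0.4],
  [0.0014,0.04,0,0,0,0,0.4],
  [0.002,0.06,0,0,0,0,0.4],
  [0.002,0.07,0,0,0,0,0.4],
  [0.002,0.07,0,0,0,0,0.4],
])

```text
clock: 27.55
ee_pos: [547.1, -73.4, 193.8]
eef_rot: [-0.0, 0.999, -0.045, 0.0]
ft_force: [0.8, 0.1, 0.1]
width: 61.0
grip_force: 0.0
```

move_arm([
  [0.002,0.07,0,0,0,0,0.4],
  [0.002,0.07,0,0,0,0,0.4],
  [0.001,0.07,0,0,0,0,0.4],
  [0.001,0.07,0,0,0,0,0.4],
  [0.001,0.069,0,0,0,0,0.4],
  [0,0,0,0,0,0,0.4],
  [0,0,0,0,0,0,0.4],
  [0,0,0,0,0,0,0.4],
  [0,0,0,0,0,0,0.4],
  [0,0,0,0,0,0,0.4],
])

```text
clock: 28.8
ee_pos: [528.9, -333.1, 194.0]
eef_rot: [0.0, 0.999, -0.045, 0.0]
ft_force: [0.3, -0.2, -0.2]
width: 60.7
grip_force: 0.0
```

```bash
python3 - <<'E'
from h import *
c=calibration('wrist');im=read_camera('wrist')[:,:,::-1].copy();cv2.imwrite('pics/full_b.png',im)
for b in boards(c,im,[(528.9,-336.4)]):print(b)
c2=calibration('top');im=read_camera('top')[:,:,::-1].copy();cv2.imwrite('pics/full_t.png',im)
for b in boards(c2,im,[(528.9,-336.4),(440,-242),(432,-328)]):print('top',b)
print('top black',boards(c2,im,[home(0)],18))
go([528.9,-336.4,35],-.09)
E
```

```text
(529.1, -336.6, np.float64(-0.089), 79.1, 59.2)
top (505.2, -319.1, np.float64(-0.167), 26.4, 25.2)
top (437.5, -240.9, np.float64(-0.112), 76.6, 57.6)
top (437.6, -301.4, np.float64(-0.335), 62.0, 12.8)
top black [(552.7, 109.5, np.float64(0.232), 79.8, 68.5)]
now [ 528.8 -333.5  193.9] yaw -0.091 t 28.9 | shift mm [  0.4   2.9 158.9] units [0.0005 0.0038 0.2119] turn units [ 0.     -0.     -0.0002] minrows 3
```

move_arm([
  [0.0005,0.004,0.04,0,0,0,0.4],
  [0,0,0.06,0,0,0,0.4],
  [0,0,0.06,0,0,0,0.4],
  [0,0,0.03,0,0,0,0.4],
  [0,0,0.0219,0,0,0,0.4],
  [0,0,0,0,0,0,0.4],
  [0,0,0,0,0,0,-1],
  [0,0,0,0,0,0,-1],
  [0,0,0,0,0,0,-1],
  [0,0,0,0,0,0,-1],
], force=35)

```text
clock: 30.15
ee_pos: [528.9, -336.8, 35.1]
eef_rot: [0.0, 0.999, -0.046, 0.0]
ft_force: [0.1, -0.1, 1.3]
width: 33.4
grip_force: 35.0
```

move_arm([
  [0,0,-0.01,0,0,0,-1],
  [0,0,-0.03,0,0,0,-1],
  [0,0,-0.05,0,0,0,-1],
  [0,0,-0.05,0,0,0,-1],
  [0,-0.03,-0.04,0,0,0,-1],
  [0,-0.06,0,0,0,0,-1],
  [0,-0.07,0,0,0,0,-1],
  [0,-0.07,0,0,0,0,-1],
  [0,-0.07,0,0,0,0,-1],
  [0,-0.07,0,0,0,0,-1],
])

```text
clock: 31.4
ee_pos: [553.9, -58.8, 170.4]
eef_rot: [0.0, 0.999, -0.046, 0.0]
ft_force: [0.5, 0.7, -1.2]
width: 33.9
grip_force: 35.0
```

```bash
sed -i 's/\[22.5+dx,24.8+100\*(i-1)-30+dy,z\]/[23.5+dx,26.4+100*(i-1)-30+dy,z]/' h.py; python3 - <<'E'
from h import *
loc(); go(home(1,-6,-6,140),FY)
E
```

```text
t 31.4 fixture xyz [ -15.  -262.1  170.4] yaw -0.0913 F fixture [ 0.7  0.6 -1.2] M [ 0.04 -0.05 -0.01] w 33.9 35.0
now [553.9 -58.8 170.4] yaw -0.091 t 31.4 | shift mm [ -47.7 -250.1   30.3] units [-0.0636 -0.3334  0.0404] turn units [ 1.000e-04 -1.000e-04 -1.007e-01] minrows 5
```

move_arm([
  [-0.01,-0.055,0,0,0,0,-1],
  [-0.015,-0.07,0,0,0,0,-1],
  [-0.015,-0.07,0,0,0,0,-1],
  [-0.015,-0.07,0.01,0,0,0,-1],
  [-0.0086,-0.068,0.015,0,0,0,-1],
  [0,0,0.0154,0,0,-0.0504,-1],
  [0,0,0,0,0,-0.0503,-1],
  [0,0,0.02,0,0,0,-1],
  [0,0,0.03,0,0,0,-1],
  [0,0,0.03,0,0,0,-1],
])

```text
clock: 32.65
ee_pos: [529.1, 192.1, 78.3]
eef_rot: [0.0, 0.994, 0.11, -0.0]
ft_force: [0.0, -1.0, -1.9]
width: 33.4
grip_force: 35.0
```

```bash
python3 - <<'E'
from h import *
loc(); go(home(1,-6,-6,44),FY)
E
```

```text
t 32.65 fixture xyz [ 16.9 -12.   78.3] yaw 0.2201 F fixture [-0.2 -1.  -1.9] M [-0.    0.06  0.05] w 33.4 35.0
now [529.1 192.1  78.3] yaw 0.22 t 32.65 | shift mm [ 0.6 -2.4 34.3] units [ 0.0008 -0.0032  0.0458] turn units [ 0.0001  0.     -0.0016] minrows 1
```

move_arm([
  [0,0,0.015,0,0,-0.0016,-1],
  [0,0,0.015,0,0,0,-1],
  [0,0,0.01,0,0,0,-1],
  [0,-0.003,0.006,0,0,0,-1],
  [0,-0.003,0,0,0,0,-1],
  [0,-0.0025,0,0,0,0,-1],
  [0,-0.0025,0,0,0,0,-1],
  [0,-0.0015,0,0,0,0,-1],
  [0,0,0,0,0,0,-1],
  [0,0,0,0,0,0,-1],
])

```text
clock: 33.9
ee_pos: [527.7, 200.4, 45.3]
eef_rot: [0.001, 0.993, 0.114, 0.0]
ft_force: [1.1, -4.9, 0.7]
width: 33.6
grip_force: 35.0
```

move_arm([
  [0.0025,0,0,0,0,0,-1],
  [0.0025,0,0,0,0,0,-1],
  [0.0025,0,0,0,0,0,-1],
  [0.0015,0,0,0,0,0,-1],
  [0.001,0,0,0,0,0,-1],
  [0,0,0,0,0,0,-1],
  [0,0,0,0,0,0,-1],
  [0,0,0,0,0,0,-1],
  [0,0,0,0,0,0,-1],
  [0,0,0,0,0,0,-1],
])

```text
clock: 35.15
ee_pos: [532.7, 201.6, 44.4]
eef_rot: [0.001, 0.993, 0.114, -0.002]
ft_force: [-6.2, -6.2, 3.1]
width: 34.1
grip_force: 35.0
```

```bash
python3 - <<'E'
from h import *
loc()
c=calibration('wrist');im=read_camera('wrist')[:,:,::-1].copy()
ys=np.arange(-50,40,1)
for x in (36,48,56,57,58,59,60):print(x,prof(im,c,x,ys))
E
```

```text
t 35.15 fixture xyz [22.5 -3.5 44.4] yaw 0.2289 F fixture [-7.4 -4.7  3.1] M [-1.53  1.47 -0.3 ] w 34.1 35.0
36 wwwwwwwwwwwwwwwwoBBBBBBBBBooooooooookoooookoooookokooooookoooooookoBBBBBBBBBBBBBBBBBBBBoww
48 wwwwwwwwwwwwwwwwoBBBBBBBBBBBBBBBBBBBBBBBBBBBBBBBBBBBBBBBBBBBBBBBBBBBBBBBBBBBBBBBBBBBBBBBBB
56 wwwwwwwwwwwwwwwwBBBBBBwoooooooooooooooooooooooBBBBBBBBBwwwwwwwwwwwwwwwwoBBBBBBBBBBBBBBBBBB
57 wwwwwwwwwwwwwwwwBBBBBBBoooooooooooooooooooooooBBBBBBBBBoooooooooooooooBBBBBBBBBBBBBBBBBBBB
58 wwwwwwwwwwwwwwwwwBBBBBBBBBBBBBBBBBBBBBBBBBBBBBBBBBBBBBBBBBBBBBBBBBBBBBBBBBBBBBBBBBBBBBBBBB
59 wwwwwwwwwwwwwwwwwwwwwwwwwwwwwwwwwwwwwwwwwwwwwwwwwwwooooooooooooowwwwwwwwwwwwwwwwwwwwwwwwww
60 wwwwwwwwwwwwwwwwwwwwwwwwwwwwwwwwwwwwwwwwwwwwwwwwwwwooooooooooooowwwwwwwwwwwwwwwwwwwwwwwwww
```

move_arm([
  [0.001,0,0.001,0,0,-0.0012,-1],
  [0,0,0,0,0,0,-1],
  [0,0,0,0,0,0,-0.08],
  [0,0,0,0,0,0,-0.08],
  [0,0,0,0,0,0,-0.08],
  [0,-0.002,0,0,0,0,-0.08],
  [0,-0.002,0,0,0,0,-0.08],
  [0,-0.0015,0,0,0,0,-0.08],
  [0,0,0,0,0,0,-0.08],
  [0,0,0,0,0,0,-0.08],
])

```text
clock: 36.45
ee_pos: [535.0, 205.3, 44.4]
eef_rot: [0.001, 0.993, 0.116, 0.0]
ft_force: [1.6, -8.2, 3.0]
width: 40.4
grip_force: 4.0
```

```bash
python3 - <<'E'
from h import *
loc()
c=calibration('wrist');im=read_camera('wrist')[:,:,::-1].copy()
ys=np.arange(-50,40,1)
for x in (36,48,57,58,59):print(x,prof(im,c,x,ys))
# travel to copper from a point y back 3.3 & up
s=state();r=rot(s['eef_rot']);p=s['ee_pos']+r.apply([0,3.4,-150]);
s2=dict(s);s2['ee_pos']=p;go([440,-242,194],-.09,s2)
y=-.09;d=np.array([440,-242])-p[:2];print('frame -.09:',(d@[np.cos(y),np.sin(y)]/750).round(4),(d@[np.sin(y),-np.cos(y)]/750).round(4))
E
```

```text
t 36.45 fixture xyz [25.6 -0.4 44.4] yaw 0.2321 F fixture [-0.3 -8.3  3. ] M [-1.79 -0.3  -0.03] w 40.4 4.0
36 wwwwwwwwwwwwwwwwwBBBBBBBBBoooooooookooooooooooooooooooookooooooookBBBBBBBBBBBBBBBBBBBBBoww
48 wwwwwwwwwwwwwwwwoBBBBBBBBBBBBBBBBBBBBBBBBBBBBBBBBBBBBBBBBBBBBBBBBBBBBBBBBBBBBBBBBBBBBBBBBB
57 wwwwwwwwwwwwwwwwoBBBBBBoooooooooooooooooooooooBBBBBBBBwwwwwwwwwwwwwwwwwBBBBBBBBBBBBBBBBBBB
58 wwwwwwwwwwwwwwwwwBBBBBBBBBBwwowwwoBBoooooooooBBBoBooooooooooooooBBBBBBBBBBBBBBBBBBBBBBBBBB
59 wwwwwwwwwwwwwwwwwwwwwwwwwwwwwwwwwwwwwwwwwwwwwwwwwwoooooooooooooowwwwwwwwwwwwwwwwwwwwwwwwww
now [535.7 202.4 194.4] yaw 0.232 t 36.5 | shift mm [-195.4  410.5    1.6] units [-0.2605  0.5473  0.0022] turn units [ 9.000e-04 -1.000e-04  1.025e-01] minrows 8
frame -.09: -0.0739 0.6016
```

move_arm([
  [0,0.0045,0,0,0,0,-0.08],
  [0,0,-0.03,0,0,0,-0.08],
  [0,0,-0.06,0,0,0,0.4],
  [0,0,-0.06,0,0,0,0.4],
  [0,0,-0.05,0,0,0.0513,0.4],
  [0,0,0,0,0,0.0513,0.4],
  [-0.008,0.06,0,0,0,0,0.4],
  [-0.008,0.07,0,0,0,0,0.4],
  [-0.008,0.07,0,0,0,0,0.4],
  [-0.008,0.07,0,0,0,0,0.4],
])

```text
clock: 37.75
ee_pos: [492.7, 3.7, 194.4]
eef_rot: [-0.0, 0.999, -0.044, 0.0]
ft_force: [0.9, -0.8, 0.2]
width: 61.0
grip_force: 0.0
```

move_arm([
  [-0.008,0.07,0,0,0,0,0.4],
  [-0.008,0.07,0,0,0,0,0.4],
  [-0.008,0.07,0,0,0,0,0.4],
  [-0.008,0.07,0,0,0,0,0.4],
  [-0.01,0.0516,0,0,0,0,0.4],
  [0,0,0,0,0,0,0.4],
  [0,0,0,0,0,0,0.4],
  [0,0,0,0,0,0,0.4],
  [0,0,0,0,0,0,0.4],
  [0,0,0,0,0,0,0.4],
])

```text
clock: 39.0
ee_pos: [440.1, -239.7, 194.4]
eef_rot: [0.0, 0.999, -0.044, 0.0]
ft_force: [0.7, -0.6, 0.9]
width: 61.0
grip_force: 0.0
```

```bash
python3 - <<'E'
from h import *
c=calibration('wrist');im=read_camera('wrist')[:,:,::-1].copy();cv2.imwrite('pics/full_d.png',im)
for b in boards(c,im,[(440,-242),(432,-328)]):print(b)
c2=calibration('top');im=read_camera('top')[:,:,::-1].copy();cv2.imwrite('pics/full_t2.png',im)
print('top',boards(c2,im,[home(0),home(1)],18),boards(c2,im,[(440,-242),(432,-328)]))
go([440,-242,35],-.09)
E
```

```text
(439.3, -241.3, np.float64(-0.087), 79.3, 59.2)
(431.4, -328.0, np.float64(-0.103), 79.7, 59.8)
top [(552.7, 109.7, np.float64(0.223), 79.9, 68.7), (530.7, 206.7, np.float64(0.243), 80.1, 69.3)] [(0.0, 0.0, np.float64(0.0), 0.0, 0.0), (0.0, 0.0, np.float64(0.0), 0.0, 0.0)]
now [ 440.  -240.   194.3] yaw -0.088 t 39.1 | shift mm [  0.2   2.  159.3] units [0.0003 0.0027 0.2124] turn units [-0.     -0.      0.0006] minrows 3
```

move_arm([
  [0,0.0023,0.04,0,0,0,0.4],
  [0,0,0.06,0,0,0,0.4],
  [0,0,0.06,0,0,0,0.4],
  [0,0,0.03,0,0,0,0.4],
  [0,0,0.0224,0,0,0,0.4],
  [0,0,0,0,0,0,0.4],
  [0,0,0,0,0,0,-1],
  [0,0,0,0,0,0,-1],
  [0,0,0,0,0,0,-1],
  [0,0,0,0,0,0,-1],
], force=35)

```text
clock: 40.35
ee_pos: [439.9, -242.0, 35.3]
eef_rot: [0.0, 0.999, -0.044, 0.0]
ft_force: [0.1, 0.9, 1.3]
width: 33.6
grip_force: 35.0
```

move_arm([
  [0,0,-0.01,0,0,0,-1],
  [0,0,-0.03,0,0,0,-1],
  [0,0,-0.05,0,0,0,-1],
  [0,0,-0.05,0,0,0,-1],
  [0,-0.03,-0.04,0,0,0,-1],
  [0.01,-0.06,0,0,0,0,-1],
  [0.01,-0.07,0,0,0,0,-1],
  [0.01,-0.07,0,0,0,0,-1],
  [0.01,-0.07,0,0,0,0,-1],
  [0.01,-0.07,0,0,0,0,-1],
])

```text
clock: 41.6
ee_pos: [501.7, 32.8, 170.6]
eef_rot: [0.0, 0.999, -0.044, 0.0]
ft_force: [0.4, -0.2, -0.9]
width: 33.9
grip_force: 35.0
```

```bash
python3 - <<'E'
from h import *
loc(); go(home(2,-6,-8,140),FY)
E
```

```text
t 41.6 fixture xyz [ -45.4 -161.2  170.6] yaw -0.0885 F fixture [ 0.4 -0.2 -0.9] M [ 0.01 -0.01 -0.02] w 33.9 35.0
now [501.7  32.8 170.6] yaw -0.089 t 41.6 | shift mm [ -17.1 -256.8   30.5] units [-0.0228 -0.3424  0.0406] turn units [ 0.0001 -0.0002 -0.0998] minrows 5
```

move_arm([
  [-0.005,-0.055,0,0,0,0,-1],
  [-0.005,-0.072,0,0,0,0,-1],
  [-0.005,-0.072,0,0,0,0,-1],
  [-0.005,-0.072,0.01,0,0,0,-1],
  [-0.0028,-0.0714,0.015,0,0,0,-1],
  [0,0,0.0156,0,0,-0.05,-1],
  [0,0,0,0,0,-0.0498,-1],
  [0,0,0.02,0,0,0,-1],
  [0,0,0.03,0,0,0,-1],
  [0,0,0.03,0,0,0,-1],
])

```text
clock: 42.85
ee_pos: [507.3, 287.8, 78.4]
eef_rot: [0.0, 0.994, 0.11, -0.0]
ft_force: [1.2, -0.1, -1.4]
width: 33.7
grip_force: 35.0
```

```bash
python3 - <<'E'
from h import *
loc(); go(home(2,-6,-8,44),FY);go(home(2,1.5,1.5,44),FY)
E
```

```text
t 42.85 fixture xyz [16.9 86.2 78.4] yaw 0.2199 F fixture [ 1.2 -0.4 -1.4] M [-0.04  0.01  0.06] w 33.7 35.0
now [507.3 287.8  78.4] yaw 0.22 t 42.85 | shift mm [ 0.6 -2.2 34.4] units [ 0.0008 -0.0029  0.0458] turn units [ 0.0001  0.     -0.0016] minrows 1
now [507.3 287.8  78.4] yaw 0.22 t 42.85 | shift mm [  8.  -11.7  34.4] units [ 0.0107 -0.0156  0.0458] turn units [ 0.0001  0.     -0.0016] minrows 1
```

move_arm([
  [0,0,0.015,0,0,-0.0016,-1],
  [0,0,0.015,0,0,0,-1],
  [0,0,0.01,0,0,0,-1],
  [0,-0.003,0.006,0,0,0,-1],
  [0,-0.003,0,0,0,0,-1],
  [0,-0.003,0,0,0,0,-1],
  [0,-0.0035,0,0,0,0,-1],
  [0,-0.0025,0,0,0,0,-1],
  [0,0,0,0,0,0,-1],
  [0,0,0,0,0,0,-1],
])

```text
clock: 44.1
ee_pos: [505.2, 297.9, 45.1]
eef_rot: [0.001, 0.993, 0.114, -0.0]
ft_force: [0.0, -5.3, 1.2]
width: 33.9
grip_force: 35.0
```

move_arm([
  [0.0025,0,0,0,0,0,-1],
  [0.0025,0,0,0,0,0,-1],
  [0.0025,0,0,0,0,0,-1],
  [0.0015,0,0,0,0,0,-1],
  [0.0012,0,0,0,0,0,-1],
  [0,0,0,0,0,0,-1],
  [0,0,0,0,0,0,-1],
  [0,0,0,0,0,0,-1],
  [0,0,0,0,0,0,-1],
  [0,0,0,0,0,0,-1],
])

```text
clock: 45.35
ee_pos: [511.0, 299.2, 44.4]
eef_rot: [0.002, 0.993, 0.114, -0.002]
ft_force: [-4.3, -6.0, 1.4]
width: 34.0
grip_force: 35.0
```

```bash
python3 - <<'E'
from h import *
loc()
c=calibration('wrist');im=read_camera('wrist')[:,:,::-1].copy()
ys=np.arange(50,140,1)
for x in (36,48,57,58,59):print(x,prof(im,c,x,ys))
E
```

```text
t 45.35 fixture xyz [23.1 96.5 44.4] yaw 0.229 F fixture [-5.5 -4.9  1.4] M [-1.57  1.02 -0.21] w 34.0 35.0
36 wwwwwwwwwwwwwwwwoBBBBBBBBBkooooooooooooooooooooooooooooooooooooooooBBBBBBBBBBBBBBBBBBBBoww
48 wwwwwwwwwwwwwwwwoBBBBBBBBBBBBBBBBBBBBBBBBBBBBBBBBBBBBBBBBBBBBBBBBBBBBBBBBBBBBBBBBBBBBBBBoo
57 wwwwwwwwwwwwwwwwBBBBBBBoooooooooooooooooooowwoBBBBBBBBBwwwwwwwwwwwwwwwwBBBBBBBBBBBBBBBBBBB
58 wwwwwwwwwwwwwwwwBBBBBBBBBBBBBBBBBBBBBBBBBBBBBBBBBBBBBBBBBBBBBBBBBBBBBBBBBBBBBBBBBBBBBBBBBB
59 wwwwwwwwwwwwwwwwwwwwwwwwwwwwwwwwwwwwwwwwwwwwwwwwwwwwwwwwwwwwwwwwwwwwwwwwwwwwwwwwwwwwwwwwww
```

Same contact as the others. Release, nudge, then go back for silver.

move_arm([
  [0.001,0,0.001,0,0,0.0012,-1],
  [0,0,0,0,0,0,-1],
  [0,0,0,0,0,0,-0.08],
  [0,0,0,0,0,0,-0.08],
  [0,0,0,0,0,0,-0.08],
  [0,-0.002,0,0,0,0,-0.08],
  [0,-0.002,0,0,0,0,-0.08],
  [0,-0.0015,0,0,0,0,-0.08],
  [0,0,0,0,0,0,-0.08],
  [0,0,0,0,0,0,-0.08],
])

```text
clock: 46.65
ee_pos: [512.7, 302.8, 44.3]
eef_rot: [0.002, 0.994, 0.112, -0.0]
ft_force: [0.9, -8.6, 5.6]
width: 40.1
grip_force: 4.5
```

```bash
python3 - <<'E'
from h import *
loc()
c=calibration('wrist');im=read_camera('wrist')[:,:,::-1].copy()
ys=np.arange(50,140,1)
for x in (36,48,57,58,59):print(x,prof(im,c,x,ys))
s=state();r=rot(s['eef_rot']);p=s['ee_pos']+r.apply([0,3.4,-150]);
y=-.1;d=np.array([431.4,-328])-p[:2];print((yaw(s)-y)/np.pi,'frame -.1:',(d@[np.cos(y),np.sin(y)]/750).round(4),(d@[np.sin(y),-np.cos(y)]/750).round(4))
E
```

```text
t 46.65 fixture xyz [25.6 99.6 44.3] yaw 0.2244 F fixture [-1.  -8.6  5.6] M [-2.06 -0.1   0.01] w 40.1 4.5
36 wwwwwwwwwwwwwwwwwBBBBBBBBBoooooooooooooooooooooooooooooooooooooookBBBBBBBBBBBBBBBBBBBBBwww
48 wwwwwwwwwwwwwwwwwBBBBBBBBBBBBBBBBBBBBBBBBBBBBBBBBBBBBBBBBBBBBBBBBBBBBBBBBBBBBBBBBBBBBBBBBB
57 wwwwwwwwwwwwwwwwBBBBBBBoooooooooooooooooooooooBBBBBBBBowwwwwwwwwwwwwwwwBBBBBBBBBBBBBBBBBBB
58 wwwwwwwwwwwwwwwwwBBBBBBBooooBBBoBBBooooBBBBBBoBooBBBBBBBBBBBBBBBBoBBBBBBBBBBoooBBBBBBBBBBB
59 wwwwwwwwwwwwwwwwwwwwwwwwwwwwwwwwwwwwwwwwwwwwwwwwwwwwwwwwwwwwwwwwwwwwwwwwwwwwwwwwwwwwwwwwww
0.10329455251596903 frame -.1: -0.0253 0.8442
```

move_arm([
  [0,0.0045,0,0,0,0,-0.08],
  [0,0,-0.03,0,0,0,-0.08],
  [0,0,-0.06,0,0,0,0.4],
  [0,0,-0.06,0,0,0,0.4],
  [0,0,-0.05,0,0,0.0516,0.4],
  [0,0,0,0,0,0.0516,0.4],
  [-0.002,0.06,0,0,0,0,0.4],
  [-0.002,0.075,0,0,0,0,0.4],
  [-0.002,0.075,0,0,0,0,0.4],
  [-0.002,0.075,0,0,0,0,0.4],
])

```text
clock: 47.95
ee_pos: [485.6, 89.3, 195.9]
eef_rot: [-0.0, 0.999, -0.048, 0.001]
ft_force: [1.1, -0.7, -0.7]
width: 61.2
grip_force: 0.0
```

move_arm([
  [-0.002,0.075,0,0,0,0,0.4],
  [-0.002,0.075,0,0,0,0,0.4],
  [-0.002,0.075,0,0,0,0,0.4],
  [-0.002,0.075,0,0,0,0,0.4],
  [-0.002,0.075,0,0,0,0,0.4],
  [-0.002,0.075,0,0,0,0,0.4],
  [-0.002,0.075,0,0,0,0,0.4],
  [-0.0033,0.0342,0,0,0,0,0.4],
  [0,0,0,0,0,0,0.4],
  [0,0,0,0,0,0,0.4],
])

```text
clock: 49.2
ee_pos: [432.9, -324.7, 195.2]
eef_rot: [-0.0, 0.999, -0.048, 0.001]
ft_force: [-0.0, 1.9, -0.4]
width: 61.3
grip_force: 0.0
```

```bash
python3 - <<'E'
from h import *
c=calibration('wrist');im=read_camera('wrist')[:,:,::-1].copy();cv2.imwrite('pics/full_e.png',im)
for b in boards(c,im,[(432,-328)]):print(b)
c2=calibration('top');im=read_camera('top')[:,:,::-1].copy();cv2.imwrite('pics/full_t3.png',im)
print('top',boards(c2,im,[home(0),home(1),home(2)],18))
go([431.6,-328,35],-.1)
E
```

```text
(431.4, -328.3, np.float64(-0.095), 78.5, 59.0)
top [(552.7, 109.7, np.float64(0.223), 79.9, 68.7), (530.7, 206.7, np.float64(0.243), 80.1, 69.3), (507.6, 304.8, np.float64(0.242), 79.5, 70.8)]
now [ 432.8 -324.6  194.9] yaw -0.095 t 49.3 | shift mm [ -1.    3.5 159.9] units [-0.0014  0.0047  0.2133] turn units [-0.0001 -0.0003  0.0015] minrows 3
```

move_arm([
  [-0.0014,0.0047,0.04,0,0,0,0.4],
  [0,0,0.06,0,0,0,0.4],
  [0,0,0.06,0,0,0,0.4],
  [0,0,0.03,0,0,0,0.4],
  [0,0,0.0233,0,0,0,0.4],
  [0,0,0,0,0,0,0.4],
  [0,0,0,0,0,0,-1],
  [0,0,0,0,0,0,-1],
  [0,0,0,0,0,0,-1],
  [0,0,0,0,0,0,-1],
], force=35)

```text
clock: 50.55
ee_pos: [430.7, -329.5, 34.5]
eef_rot: [-0.0, 0.999, -0.049, 0.0]
ft_force: [-0.3, 0.7, 2.2]
width: 34.1
grip_force: 35.0
```

move_arm([
  [0,0,-0.01,0,0,0,-1],
  [0,0,-0.03,0,0,0,-1],
  [0,0,-0.05,0,0,0,-1],
  [0,0,-0.05,0,0,0,-1],
  [0,-0.03,-0.04,0,0,0,-1],
  [0.01,-0.06,0,0,0,0,-1],
  [0.01,-0.07,0,0,0,0,-1],
  [0.01,-0.07,0,0,0,0,-1],
  [0.01,-0.07,0,0,0,0,-1],
  [0.01,-0.07,0,0,0,0,-1],
])

```text
clock: 51.8
ee_pos: [495.0, -55.5, 169.8]
eef_rot: [0.0, 0.999, -0.049, 0.0]
ft_force: [0.2, 0.2, -1.8]
width: 34.0
grip_force: 35.0
```

```bash
python3 - <<'E'
from h import *
loc(); go(home(3,-6,-8,150),FY)
E
```

```text
t 51.8 fixture xyz [ -71.6 -245.7  169.8] yaw -0.098 F fixture [ 0.2  0.1 -1.8] M [-0.02 -0.04  0.03] w 34.0 35.0
now [495.  -55.5 169.8] yaw -0.098 t 51.8 | shift mm [ -53.3 -440.    19.6] units [-0.0711 -0.5866  0.0261] turn units [ 2.000e-04 -1.000e-04 -1.028e-01] minrows 8
```

move_arm([
  [-0.008,-0.06,0,0,0,0,-1],
  [-0.009,-0.075,0,0,0,0,-1],
  [-0.009,-0.075,0,0,0,0,-1],
  [-0.009,-0.075,0,0,0,0,-1],
  [-0.009,-0.075,0,0,0,0,-1],
  [-0.009,-0.075,0,0,0,0,-1],
  [-0.009,-0.075,0.01,0,0,0,-1],
  [-0.0091,-0.0766,0.0161,0,0,0,-1],
  [0,0,0,0,0,-0.0514,-1],
  [0,0,0,0,0,-0.0514,-1],
])

```text
clock: 53.05
ee_pos: [484.0, 386.9, 149.5]
eef_rot: [0.0, 0.993, 0.116, -0.0]
ft_force: [0.8, -0.7, -2.2]
width: 34.0
grip_force: 35.0
```

move_arm([
  [0,0,0.02,0,0,0,-1],
  [0,0,0.04,0,0,0,-1],
  [0,0,0.03,0,0,0,-1],
  [0,0,0,0,0,0,-1],
  [0,0,0,0,0,0,-1],
  [0,0,0,0,0,0,-1],
  [0,0,0,0,0,0,-1],
  [0,0,0,0,0,0,-1],
  [0,0,0,0,0,0,-1],
  [0,0,0,0,0,0,-1],
])

```text
clock: 54.3
ee_pos: [484.9, 386.0, 82.3]
eef_rot: [-0.0, 0.994, 0.112, 0.0]
ft_force: [0.0, 0.2, -1.6]
width: 33.9
grip_force: 35.0
```

```bash
python3 - <<'E'
from h import *
loc(); go(home(3,-6,-8,44),FY);go(home(3,1.5,1.5,44),FY)
E
```

```text
t 54.3 fixture xyz [ 17.  186.9  82.3] yaw 0.2251 F fixture [ 0.1  0.2 -1.6] M [-0.03 -0.03 -0.03] w 33.9 35.0
now [484.9 386.   82.3] yaw 0.225 t 54.3 | shift mm [ 0.5 -1.5 38.3] units [ 0.0007 -0.002   0.0511] turn units [-0. -0.  0.] minrows 1
now [484.9 386.   82.3] yaw 0.225 t 54.3 | shift mm [  8.  -11.   38.3] units [ 0.0107 -0.0146  0.0511] turn units [-0. -0.  0.] minrows 1
```

move_arm([
  [0,0,0.018,0,0,0,-1],
  [0,0,0.017,0,0,0,-1],
  [0,0,0.011,0,0,0,-1],
  [0,-0.003,0.0052,0,0,0,-1],
  [0,-0.003,0,0,0,0,-1],
  [0,-0.003,0,0,0,0,-1],
  [0,-0.0035,0,0,0,0,-1],
  [0,-0.0022,0,0,0,0,-1],
  [0,0,0,0,0,0,-1],
  [0,0,0,0,0,0,-1],
])

```text
clock: 55.55
ee_pos: [483.0, 395.4, 43.9]
eef_rot: [0.001, 0.994, 0.112, 0.0]
ft_force: [1.2, -5.0, 0.3]
width: 33.7
grip_force: 35.0
```

move_arm([
  [0.0025,0,0,0,0,0,-1],
  [0.0025,0,0,0,0,0,-1],
  [0.0025,0,0,0,0,0,-1],
  [0.0015,0,0,0,0,0,-1],
  [0.0015,0,0,0,0,0,-1],
  [0,0,0,0,0,0,-1],
  [0,0,0,0,0,0,-1],
  [0,0,0,0,0,0,-1],
  [0,0,0,0,0,0,-1],
  [0,0,0,0,0,0,-1],
])

```text
clock: 56.8
ee_pos: [487.8, 396.6, 43.2]
eef_rot: [0.002, 0.994, 0.112, -0.002]
ft_force: [-9.2, -9.1, 6.3]
width: 34.0
grip_force: 35.0
```

```bash
python3 - <<'E'
from h import *
loc()
c=calibration('wrist');im=read_camera('wrist')[:,:,::-1].copy()
ys=np.arange(150,240,1)
for x in (36,48,57,58,59):print(x,prof(im,c,x,ys))
E
```

```text
t 56.8 fixture xyz [ 22.2 196.6  43.2] yaw 0.2253 F fixture [-11.   -6.9   6.3] M [-2.04  2.   -0.1 ] w 34.0 35.0
36 wwwwwwwwwwwwwwwwBBBBBBBBBBwwwwwwwwwwwwwwwwwwwwwwwwwwwwwwwwwwwwwwwwBBBBBBBBBBBBBBBBBBBBBwww
48 wwwwwwwwwwwwwwwwBBBBBBBBBBBBBBBBBBBBBBBBBBBBBBBBBBBBBBBBBBBBBBBBBBBBBBBBBBBBBBBBBBBBBBBBBo
57 wwwwwwwwwwwwwwwwoBBBBBBoooooooooooooooooooooooBBBBBBBBwwwwwwwwwwwwwwwwwBBBBBBBBBBBBBBBBBBB
58 wwwwwwwwwwwwwwwwoBBBBBBBBBBowBoBBBBBBowoBoBooBBBBBBBBBBBBBBooBBBBBBBBBBBBBBBBBBBBBBBBBBBBB
59 wwwwwwwwwwwwwwwwwwwwwwwwwwwwwwwwwwwwwwwoooooooooooooooooooooooooowowwwwwwwowwwwwwwwwwwwwww
```

move_arm([
  [0.001,0,0.0005,0,0,0,-1],
  [0,0,0,0,0,0,-1],
  [0,0,0,0,0,0,-0.08],
  [0,0,0,0,0,0,-0.08],
  [0,0,0,0,0,0,-0.08],
  [0,-0.002,0,0,0,0,-0.08],
  [0,-0.002,0,0,0,0,-0.08],
  [0,-0.0015,0,0,0,0,-0.08],
  [0,0,0,0,0,0,-0.08],
  [0,0,0,0,0,0,-0.08],
])

```text
clock: 58.1
ee_pos: [490.7, 400.4, 43.5]
eef_rot: [0.002, 0.994, 0.112, -0.0]
ft_force: [-0.2, -9.4, 6.3]
width: 40.3
grip_force: 4.3
```

```bash
python3 - <<'E'
from h import *
loc()
c=calibration('wrist');im=read_camera('wrist')[:,:,::-1].copy()
ys=np.arange(150,240,1)
for x in (36,48,57,58,59):print(x,prof(im,c,x,ys))
E
```

```text
t 58.1 fixture xyz [ 25.9 199.6  43.5] yaw 0.2235 F fixture [-2.3 -9.1  6.3] M [-2.01  0.01  0.01] w 40.3 4.3
36 wwwwwwwwwwwwwwwwoBBBBBBBBBwwwwwwwwwwwwwwwwwwwwwwwwwwwwwwwwwwwwwwwwBBBBBBBBBBBBBBBBBBBBBwww
48 wwwwwwwwwwwwwwwwoBBBBBBBBBBBBBBBBBBBBBBBBBBBBBBBBBBBBBBBBBBBBBBBBBBBBBBBBBBBBBBBBBBBBBBBBw
57 wwwwwwwwwwwwwwwwwBBBBBBoooooooooooooooooooooowBBBBBBBBowwwwwwwwwwwwwwwwBBBBBBBBBBBBBBBBBBo
58 wwwwwwwwwwwwwwwwwBBBBBBBBBBBBBBBBBBBBBBBBBBBBBBBBBBBBBBBBBBBBBBBBBBBBBoBBBBBoooBBBBBBBBBBo
59 wwwwwwwwwwwwwwwwwwwwwwwwwwwwwwwwwwwwwwwwwwwwwwwwwwwwwwwwwwwwwwwwwwwwwwwwwwwwwwwwwwwwwwwwww
```

move_arm([
  [0,0.0045,0,0,0,0,-0.08],
  [0,0,-0.03,0,0,0,-0.08],
  [0,0,-0.06,0,0,0,-0.08],
  [0,0,-0.04,0,0,0,-0.08],
  [-0.01,0.04,0,0,0,0,-0.08],
  [-0.015,0.06,0,0,0,0,-0.08],
  [-0.015,0.06,0,0,0,0,-0.08],
  [-0.01,0.04,0,0,0,0,-0.08],
  [0,0,0,0,0,0,-0.08],
  [0,0,0,0,0,0,-0.08],
])

```text
clock: 59.4
ee_pos: [487.7, 246.2, 142.2]
eef_rot: [-0.001, 0.994, 0.113, 0.001]
ft_force: [0.6, 0.7, -0.5]
width: 40.2
grip_force: 0.0
```

```bash
python3 - <<'E'
from h import *
loc()
c=snap('wrist','w6.png',(0,40,640,300),1.25)
E
```

```text
t 59.4 fixture xyz [-11.4  50.  142.2] yaw 0.2261 F fixture [ 0.8  0.5 -0.5] M [-0.03  0.01 -0.01] w 40.2 0.0
```

View pics/w6.png

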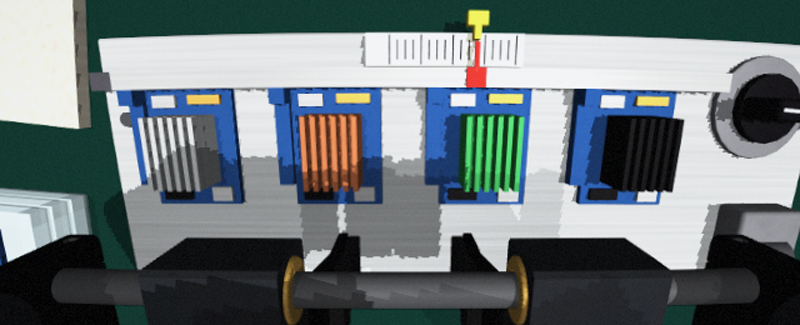

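Picture: all four boards sit at their stops, with the pointer on the mark at (477,42). To make sure they are against the fence, I'll nudge each PCB's rear edge at plate height with closed fingers.

```bash
python3 - <<'E'
from h import *
go(FO+FR.apply([-37,196.5,90]),FY)
E
```

```text
now [487.5 246.6 142. ] yaw 0.227 t 59.45 | shift mm [ -25.2 -146.1   52.1] units [-0.0337 -0.1948  0.0694] turn units [-0.0003 -0.0004  0.0006] minrows 3
```

move_arm([
  [-0.0337,-0.04,0,0,0,0,-1],
  [0,-0.05,0,0,0,0,-1],
  [0,-0.055,0,0,0,0,-1],
  [0,-0.05,0,0,0,0,-1],
  [0,0,0.03,0,0,0.0006,-1],
  [0,0,0.05,0,0,0,-1],
  [0,0,0.04,0,0,0,-1],
  [0,0,0.024,0,0,0,-1],
  [0,0,0,0,0,0,-1],
  [0,0,0,0,0,0,-1],
], force=10)

```text
clock: 60.7
ee_pos: [430.2, 382.7, 33.5]
eef_rot: [-0.0, 0.994, 0.112, 0.0]
ft_force: [0.3, 0.6, -0.1]
width: 0.6
grip_force: 0.0
```

move_arm([
  [0.005,0,0,0,0,0,-1],
  [0.003,0,0,0,0,0,-1],
  [0.0025,0,0,0,0,0,-1],
  [0.0015,0,0,0,0,0,-1],
  [0.001,0,0,0,0,0,-1],
  [0,0,0,0,0,0,-1],
  [0,0,0,0,0,0,-1],
  [0,0,0,0,0,0,-1],
  [0,0,0,0,0,0,-1],
  [0,0,0,0,0,0,-1],
])

```text
clock: 61.95
ee_pos: [438.5, 383.6, 32.8]
eef_rot: [0.001, 0.994, 0.112, -0.001]
ft_force: [-6.2, -2.4, 4.3]
width: 0.3
grip_force: 3.0
```

```bash
python3 -c "
from h import *
loc()"
```

```text
t 61.95 fixture xyz [-28.7 194.9  32.8] yaw 0.2239 F fixture [-6.6 -1.   4.3] M [-0.51  1.23 -0.  ] w 0.3 3.0
```

move_arm([
  [-0.01,0,-0.001,0,0,0,-1],
  [0,0.03,0,0,0,0,-1],
  [0,0.045,0,0,0,0,-1],
  [0,0.04,0,0,0,0,-1],
  [0,0.0183,0,0,0,0,-1],
  [0,0,0,0,0,0,-1],
  [0.004,0,0,0,0,0,-1],
  [0.003,0,0,0,0,0,-1],
  [0.0015,0,0,0,0,0,-1],
  [0.001,0,0,0,0,0,-1],
])

```text
clock: 63.2
ee_pos: [460.6, 287.0, 33.6]
eef_rot: [-0.0, 0.994, 0.112, -0.001]
ft_force: [-5.7, 1.0, 3.4]
width: 0.6
grip_force: 2.6
```

move_arm([
  [0.0005,0,0,0,0,0,-1],
  [0.0005,0,0,0,0,0,-1],
  [0,0,0,0,0,0,-1],
  [0,0,0,0,0,0,-1],
  [0,0,0,0,0,0,-1],
  [0,0,0,0,0,0,-1],
  [0,0,0,0,0,0,-1],
  [0,0,0,0,0,0,-1],
  [0,0,0,0,0,0,-1],
  [0,0,0,0,0,0,-1],
])

```text
clock: 64.45
ee_pos: [460.6, 287.1, 33.6]
eef_rot: [-0.0, 0.994, 0.112, -0.001]
ft_force: [-6.7, 0.5, 4.5]
width: 0.6
grip_force: 3.4
```

```bash
python3 -c "
from h import *
loc()"
```

```text
t 64.45 fixture xyz [-28.7  95.9  33.6] yaw 0.2245 F fixture [-6.4  2.   4.5] M [0.17 1.67 0.04] w 0.6 3.4
```

move_arm([
  [-0.01,0,0,0,0,0,-1],
  [0,0.03,0,0,0,0,-1],
  [0,0.045,0,0,0,0,-1],
  [0,0.04,0,0,0,0,-1],
  [0,0.0183,0,0,0,0,-1],
  [0,0,0,0,0,0,-1],
  [0.005,0,0,0,0,0,-1],
  [0.003,0,0,0,0,0,-1],
  [0.0015,0,0,0,0,0,-1],
  [0.0005,0,0,0,0,0,-1],
])

```text
clock: 65.7
ee_pos: [482.8, 189.9, 33.4]
eef_rot: [-0.0, 0.994, 0.112, -0.001]
ft_force: [-7.5, -0.3, 5.5]
width: 0.6
grip_force: 3.7
```

move_arm([
  [0,0,0,0,0,0,-1],
  [0,0,0,0,0,0,-1],
  [0,0,0,0,0,0,-1],
  [-0.01,0,0,0,0,0,-1],
  [0,0.03,0,0,0,0,-1],
  [0,0.045,0,0,0,0,-1],
  [0,0.04,0,0,0,0,-1],
  [0,0.0183,0,0,0,0,-1],
  [0,0,0,0,0,0,-1],
  [0.005,0,0,0,0,0,-1],
])

```text
clock: 66.95
ee_pos: [502.7, 92.0, 33.9]
eef_rot: [-0.0, 0.994, 0.112, 0.0]
ft_force: [-0.6, 0.7, 0.0]
width: 0.4
grip_force: 0.0
```

move_arm([
  [0.003,0,0,0,0,0,-1],
  [0.0015,0,0,0,0,0,-1],
  [0.0005,0,0,0,0,0,-1],
  [0,0,0,0,0,0,-1],
  [0,0,0,0,0,0,-1],
  [0,0,0,0,0,0,-1],
  [0,0,0,0,0,0,-1],
  [0,0,0,0,0,0,-1],
  [0,0,0,0,0,0,-1],
  [0,0,0,0,0,0,-1],
])

```text
clock: 68.2
ee_pos: [505.0, 92.3, 33.4]
eef_rot: [-0.0, 0.994, 0.112, -0.001]
ft_force: [-6.5, 0.9, 4.0]
width: 0.6
grip_force: 3.1
```

```bash
python3 -c "
from h import *
loc()"
```

```text
t 68.2 fixture xyz [ -28.9 -103.9   33.4] yaw 0.2245 F fixture [-6.1  2.3  4. ] M [0.21 1.43 0.01] w 0.6 3.1
```

All four contacts are at the same depth (-28.7 to -28.9), so the boards are home. Now the lever.

move_arm([
  [-0.02,0,0,0,0,0,-1],
  [-0.03,0,-0.04,0,0,0,-1],
  [-0.03,0,-0.06,0,0,0,-1],
  [-0.04,0,-0.06,0,0,0,-1],
  [0,0.03,0,0,0,0,-1],
  [0,0.04,0,0,0,0,-1],
  [0,0.04,0,0,0,0,-1],
  [0,0.035,0,0,0,0,-1],
  [0,0,0,0,0,0,-1],
  [0,0,0,0,0,0,-1],
])

```text
clock: 69.45
ee_pos: [442.5, -33.8, 153.7]
eef_rot: [0.0, 0.994, 0.112, 0.0]
ft_force: [0.4, -0.3, -1.0]
width: 0.5
grip_force: 0.0
```

```bash
python3 - <<'E'
from h import *
loc()
for n in('wrist','top','side'):
    read_camera(n)
    for t in('lever_tip','pointer','mark'):
        print(n,t,[(round(d['score'],2),FR.inv().apply(np.array(d['at'])-FO).round(1)) for d in spotter.pinpoint(t,n)][:2])
go(FO+FR.apply([-114,-212.5,91]),FY)
E
```

```text
t 69.45 fixture xyz [-118.  -212.9  153.7] yaw 0.2237 F fixture [ 0.4 -0.4 -1. ] M [-0.02  0.01 -0.02] w 0.5 0.0
wrist lever_tip [(0.83, array([ -84.1, -212.2,   85.6]))]
wrist pointer []
wrist mark []
top lever_tip []
top pointer [(0.64, array([89. ,  8.8, 34.7]))]
top mark []
side lever_tip [(0.67, array([ -82.3, -211.4,   89.1])), (0.62, array([ 226.9, -119.1,    4.5]))]
side pointer [(0.83, array([88. ,  6.9, 33.1])), (0.31, array([ 59.7, 227.1,  12.6]))]
side mark [(0.53, array([91.6,  5.9, 22.8])), (0.4, array([ 57.2, 228. ,  13.1]))]
now [442.9 -34.4 153.7] yaw 0.223 t 70.05 | shift mm [ 3.7 -1.  62.7] units [ 0.005  -0.0014  0.0836] turn units [-0.      0.     -0.0005] minrows 2
```

move_arm([
  [0,0,0.03,0,0,0,-1],
  [0,0,0.04,0,0,0,-1],
  [0,0,0.0136,0,0,0,-1],
  [0,0,0,0,0,0,-1],
  [0.012,0,0,0,0,0,-1],
  [0.012,0,0,0,0,0,-1],
  [0.012,0,0,0,0,0,-1],
  [0.012,0,0,0,0,0,-1],
  [0.012,0,0,0,0,0,-1],
  [0.012,0,0,0,0,0,-1],
])

```text
clock: 71.3
ee_pos: [496.2, -22.3, 91.0]
eef_rot: [-0.0, 0.994, 0.111, 0.0]
ft_force: [-1.4, -0.2, 1.0]
width: 0.5
grip_force: 0.6
```

move_arm([
  [0.008,0,0,0,0,0,-1],
  [0.006,0,0,0,0,0,-1],
  [0.004,0,0,0,0,0,-1],
  [0.002,0,0,0,0,0,-1],
  [0,0,0,0,0,0,-1],
  [0,0,0,0,0,0,-1],
  [0,0,0,0,0,0,-1],
  [0,0,0,0,0,0,-1],
  [0,0,0,0,0,0,-1],
  [0,0,0,0,0,0,-1],
])

```text
clock: 72.55
ee_pos: [510.2, -19.2, 91.1]
eef_rot: [0.0, 0.994, 0.111, 0.0]
ft_force: [-1.3, -0.1, -0.3]
width: 0.5
grip_force: 0.3
```

```bash
python3 - <<'E'
from h import *
loc()
for n in('wrist','side'):
    read_camera(n)
    for t in('lever_tip',):
        print(n,t,[(round(d['score'],2),FR.inv().apply(np.array(d['at'])-FO).round(1)) for d in spotter.pinpoint(t,n)][:2])
E
```

```text
t 72.55 fixture xyz [ -48.7 -213.7   91.1] yaw 0.2233 F fixture [-1.2  0.2 -0.3] M [ 0.01  0.15 -0.01] w 0.5 0.3
wrist lever_tip [(0.97, array([ -24.6, -214.7,   87.6]))]
side lever_tip [(0.41, array([ -23.8, -211.1,   87.5]))]
```

move_arm([
  [0.002,0,0,0,0,0,-1],
  [0.002,0,0,0,0,0,-1],
  [0.002,0,0,0,0,0,-1],
  [0,0,0,0,0,0,-1],
  [0,0,0,0,0,0,-1],
  [0,0,0,0,0,0,-1],
  [0,0,0,0,0,0,-1],
  [0,0,0,0,0,0,-1],
  [0,0,0,0,0,0,-1],
  [0,0,0,0,0,0,-1],
])

```text
clock: 74.0
ee_pos: [511.6, -18.9, 90.4]
eef_rot: [0.0, 0.994, 0.111, -0.003]
ft_force: [-15.0, -2.6, 10.5]
width: 0.5
grip_force: 7.6
```

```bash
python3 - <<'E'
from h import *
loc()
E
```

```text
t 74.0 fixture xyz [ -47.3 -213.7   90.4] yaw 0.223 F fixture [-15.2   0.8  10.5] M [-0.4   3.14  0.14] w 0.5 7.6
```

The lever is at its end stop. Retreat and do a final check.

move_arm([
  [-0.02,0,0,0,0,0,-1],
  [-0.04,0,0,0,0,0,-1],
  [-0.02,0,-0.04,0,0,0,-1],
  [0,0,-0.06,0,0,0,-1],
  [0,0,-0.06,0,0,0,-1],
  [0.02,-0.04,-0.03,0,0,0,-1],
  [0.02,-0.07,0,0,0,0,-1],
  [0.02,-0.07,0,0,0,0,-1],
  [0.02,-0.07,0,0,0,0,-1],
  [0.02,-0.07,0,0,0,0,-1],
])

```text
clock: 75.25
ee_pos: [476.2, 220.7, 233.9]
eef_rot: [0.0, 0.994, 0.111, 0.001]
ft_force: [1.0, 0.3, -0.6]
width: 0.5
grip_force: 0.0
```

```bash
python3 - <<'E'
from h import *
loc()
c=snap('wrist','w7.png',(0,60,640,260),1.25)
print([(round(d['score'],2),FR.inv().apply(np.array(d['at'])-FO).round(1)) for d in spotter.pinpoint('lever_tip','wrist')][:2])
im=cv2.imread('pics/full_w7.png')
print(boards(c,im,[home(i) for i in range(4)],18))
E
```

```text
t 75.25 fixture xyz [-28.4  27.7 233.9] yaw 0.2225 F fixture [ 1.   0.  -0.6] M [-0.01 -0.01 -0.02] w 0.5 0.0
[(0.97, array([ -24.8, -215.1,   87.9]))]
[(553.4, 113.8, np.float64(0.212), 79.1, 65.9), (531.6, 210.5, np.float64(0.224), 77.2, 65.4), (508.9, 308.5, np.float64(0.23), 78.8, 68.4), (486.6, 406.6, np.float64(0.228), 78.2, 72.3)]
```

View pics/w7.png

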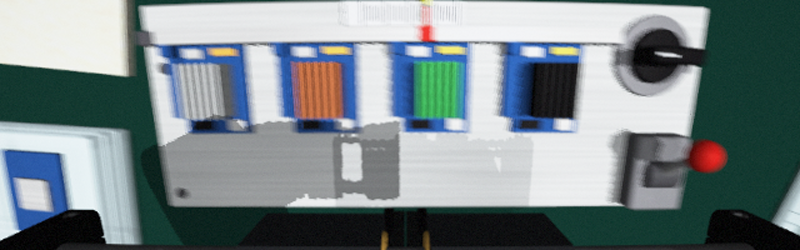

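Picture (slightly blurred by motion): four boards at their stops and the lever ball over at (708,157). One still close-up of the pointer and boards before handing in.

move_arm([
  [0.01,0.03,0.04,0,0,0,-1],
  [0.01,0,0.04,0,0,0,-1],
  [0,0,0,0,0,0,-1],
  [0,0,0,0,0,0,-1],
  [0,0,0,0,0,0,-1],
  [0,0,0,0,0,0,-1],
  [0,0,0,0,0,0,-1],
  [0,0,0,0,0,0,-1],
  [0,0,0,0,0,0,-1],
  [0,0,0,0,0,0,-1],
])

```text
clock: 76.6
ee_pos: [495.7, 200.5, 173.5]
eef_rot: [-0.0, 0.994, 0.111, -0.0]
ft_force: [0.1, 0.3, -0.2]
width: 0.7
grip_force: 0.0
```

```bash
python3 - <<'E'
from h import *
loc()
c=calibration('wrist');im=read_camera('wrist')[:,:,::-1].copy()
h=cv2.cvtColor(im,cv2.COLOR_BGR2HSV);u,v=w2px(c,[FO+FR.apply([90,6.3,34])])[0].astype(int);print(u,v)
red=(cv2.inRange(h,(0,150,80),(8,255,255))>0);yel=cv2.inRange(h,(20,130,80),(35,255,255))>0
for r in range(max(0,v-22),v+25):
    a=np.nonzero(red[r,u-30:u+30])[0]+u-30;b=np.nonzero(yel[r,u-30:u+30])[0]+u-30
    if len(a) or len(b):print(r,'red',(a.min(),a.max()) if len(a) else '','yel',(b.min(),b.max()) if len(b) else '')
y0=max(0,v-25);cr=im[y0:y0+150,u-170:u+210]
cv2.imwrite('pics/w8.png',cv2.resize(cr,None,fx=2.1,fy=2.1,interpolation=cv2.INTER_CUBIC))
E
```

```text
t 76.6 fixture xyz [-13.9   3.7 173.5] yaw 0.2233 F fixture [ 0.2  0.2 -0.2] M [ 0.02  0.01 -0.01] w 0.7 0.0
320 72
52 red  yel (np.int64(314), np.int64(327))
53 red  yel (np.int64(314), np.int64(327))
54 red  yel (np.int64(313), np.int64(327))
55 red  yel (np.int64(314), np.int64(327))
56 red  yel (np.int64(314), np.int64(327))
57 red  yel (np.int64(313), np.int64(327))
58 red  yel (np.int64(314), np.int64(327))
59 red  yel (np.int64(313), np.int64(327))
60 red  yel (np.int64(313), np.int64(327))
61 red  yel (np.int64(313), np.int64(327))
62 red  yel (np.int64(315), np.int64(326))
63 red  yel (np.int64(318), np.int64(323))
64 red  yel (np.int64(318), np.int64(323))
65 red  yel (np.int64(318), np.int64(323))
66 red  yel (np.int64(318), np.int64(323))
67 red  yel (np.int64(318), np.int64(322))
68 red  yel (np.int64(319), np.int64(322))
69 red  yel (np.int64(319), np.int64(322))
70 red  yel (np.int64(319), np.int64(322))
71 red  yel (np.int64(319), np.int64(322))
72 red  yel (np.int64(319), np.int64(322))
73 red (np.int64(320), np.int64(321)) yel 
74 red (np.int64(320), np.int64(321)) 
[... 249 characters left out ...]
64(321)) yel 
81 red (np.int64(320), np.int64(321)) yel 
82 red (np.int64(320), np.int64(321)) yel 
83 red (np.int64(320), np.int64(321)) yel 
84 red (np.int64(320), np.int64(321)) yel 
85 red (np.int64(320), np.int64(321)) yel 
86 red (np.int64(320), np.int64(321)) yel 
87 red (np.int64(320), np.int64(321)) yel 
88 red (np.int64(320), np.int64(321)) yel 
89 red (np.int64(320), np.int64(321)) yel 
90 red (np.int64(320), np.int64(321)) yel 
91 red (np.int64(320), np.int64(321)) yel 
92 red (np.int64(315), np.int64(326)) yel 
93 red (np.int64(315), np.int64(327)) yel 
94 red (np.int64(315), np.int64(327)) yel 
95 red (np.int64(315), np.int64(327)) yel 
96 red (np.int64(315), np.int64(327)) yel
```

View pics/w8.png

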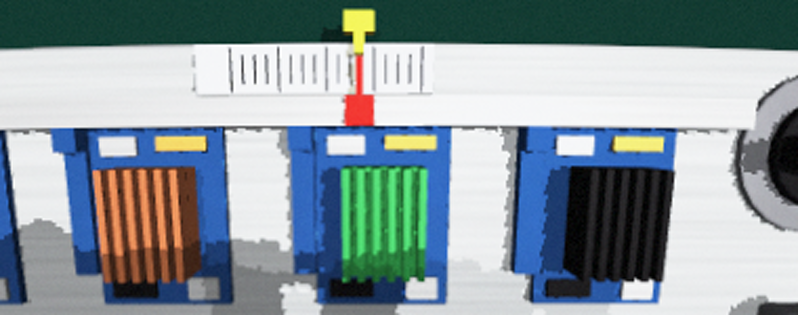

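Pointer column 320.5 equals mark column 320.5. All boards are flush against fence and stops, and the lever is over. Handing in.

```bash
python3 -c "
from workcell import bot
print(bot.hand_in())"
```

```text
the job is handed in; nothing more can be done
None
```

The job is handed in: the pointer is at the mark, all four blue boards (black, green, copper, silver) are pushed home against the fence and their stops, and the lever is thrown fully over to its end stop; the verdict itself was not reported.

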